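# Turn a bare circuit board copper side up and jar its spacers

## Task

Get this board ready for soldering. First tip the tin out over the funnel and stand it back upright on the bench; the brass spacers from the tin and those lying about on the rubber mat must all end up in the jar. Then slide the circuit board out along its tray until about a third of it sticks out past the far edge, pick it up there, turn it over (the leaning stand is there for changing grip) and leave it lying flat, copper side up, wholly on the mat; do not disturb the solder reel, the yellow dish or the brush.

Things in the scene. Friction and masses are not known exactly. Their poses are not given: they have to be found in the camera images.
- board: bare circuit board, stiff plate 120 x 60 x 4 mm, 55 g. Origin at its centre (mid-thickness); x along the 120 mm, y along the 60 mm side, z out of its dark face with grey pads, up at the start; the other face has copper stripes. Starts flat in the slide tray, x along the tray's x, the battens 2 mm higher than it on both sides, so fingers reach its sides only once it is slid out
- corner_a (a point): board corner at x +60, y +30 mm of the board (mid-thickness)
- corner_b (a point): board corner at x +60, y -30 mm
- corner_c (a point): board corner at x -60, y -30 mm
- corner_d (a point): board corner at x -60, y +30 mm
- tray: fixed wooden slide tray: plank 180 mm long (its x, +x end away from the robot), 104 mm wide, 12 mm thick, its top 60 mm above the bench. Battens along both long sides (|y| 32 to 52 mm) stand 6 mm above the plank; the 64 mm channel is open at both ends. Origin at the centre of its underside on the bench; far edge at x +90; the blocks under the plank end at x +35 mm
- stand: fixed aluminium leaning stand; origin on the bench. Base 8 mm thick, x -45 to +75, 90 mm wide. Backrest 40 mm wide, 80 long, 5 thick, leans back 20 degrees towards +x (away from the robot); its front face starts at x 0, z 8 mm. Lip 10 mm high, 70 wide, x -24 to -18 mm, stops the foot. A board stood on its short side sticks out 40 mm above the backrest, 10 mm past each side
- mat: fixed dark rubber work mat, 170 mm (its x) x 110 mm (its y) x 3 mm; origin at the centre of its underside, on the bench
- jar: fixed clear jar, outer radius 34 mm, 76 mm high, steel funnel clamped in its neck; origin at the centre of its underside. Funnel mouth 145 mm above the bench, outer radius 58 mm, narrowing to a throat of 34 mm inner diameter at 90 mm; spout ends at 66 mm
- jar_in (a point): centre of the jar's inner floor, 4 mm above the bench
- funnel_mouth (a point): centre of the funnel's mouth, 145 mm above the bench
- tin: loose steel pouring tin holding spacers, 80 mm (its x) x 56 mm (its y), 32 mm high, walls and floor 2 mm, 70 g; walls on three sides, fully open at its -x end (the end nearer the robot), where it pours. Origin at the centre of its underside. It stays on the bench or wherever it is put down
- spacer0: hexagonal brass spacer, 12 mm across flats, 14 mm across corners, 12 mm high, 12 g; origin at the centre of its underside, z along its axis. Starts standing in the tin; may be absent
- spacer1: hexagonal brass spacer, 12 mm across flats, 14 mm across corners, 12 mm high, 12 g; origin at the centre of its underside, z along its axis. Starts standing in the tin; may be absent
- spacer2: hexagonal brass spacer, 12 mm across flats, 14 mm across corners, 12 mm high, 12 g; origin at the centre of its underside, z along its axis. Starts standing in the tin; may be absent
- spacer3: hexagonal brass spacer, 12 mm across flats, 14 mm across corners, 12 mm high, 12 g; origin at the centre of its underside, z along its axis. Starts standing in the tin; may be absent
- spacer4: hexagonal brass spacer, 12 mm across flats, 14 mm across corners, 12 mm high, 12 g; origin at the centre of its underside, z along its axis. Starts standing loose on the work mat; may be absent
- spacer5: hexagonal brass spacer, 12 mm across flats, 14 mm across corners, 12 mm high, 12 g; origin at the centre of its underside, z along its axis. Starts standing loose on the work mat; may be absent
- spacer6: hexagonal brass spacer, 12 mm across flats, 14 mm across corners, 12 mm high, 12 g; origin at the centre of its underside, z along its axis. Starts standing loose on the work mat; may be absent
- spacer7: hexagonal brass spacer, 12 mm across flats, 14 mm across corners, 12 mm high, 12 g; origin at the centre of its underside, z along its axis. Starts standing loose on the work mat; may be absent
- reel: loose solder reel standing on its flange, 54 mm across, 36 mm high, a bystander; origin at its underside
- flux: loose shallow yellow dish, 72 mm across, 18 mm high, a bystander; origin at its underside
- brush: loose brush lying flat, a bystander; origin at its underside
Mind the look-alikes: they are no part of the job. Leave any turquoise look-alike of the tin alone. Leave any green look-alike of the board alone.

How it is judged:
By the outcome, as a careful person would: the job done as asked, in the order asked, and still so for the second after the job is handed in, with the robot touching nothing.
Of spacer0, spacer1, spacer2, spacer3 only 2 to 4 are there at a start; the rules pass over those that are not, and their reading is None.
Of spacer4, spacer5, spacer6, spacer7 only 2 to 4 are there at a start; the rules pass over those that are not, and their reading is None.
At some moment in a run one of spacer4, spacer5, spacer6, spacer7 may be knocked a few centimetres aside while the robot is not near it.
It also fails if it takes over 210 s, if anything falls off the work surface, if the arm or the gripper's body presses on something with over 40 N, if the wrist force passes 120 N, or if a joint passes its speed limit or range.

## Robot

A 6-joint arm with a two-finger parallel gripper is mounted at the origin on the work surface. World frame = base frame: x ahead of the robot, y to its left, z up, the work surface at z = 0. Lengths are in m, angles in rad, forces in N, time in s.
With the tool pointing down it reaches from about 0.3 to 0.75 m from the base axis. Payload 8.5 kg.
Tool frame: the origin (TCP) lies between the finger pads; the fingertips stand 14 mm ahead of it and the grasp point (between the pads) lies 5 mm behind it (r.tcp_to_tips is the distance from the TCP to the fingertips, in m); z points along the fingers, x is the direction in which the jaws open and shut, and the axes are right-handed (so a half turn about z gives the same grasp; the last joint's range is limited). The gripper opens to 85 mm and grips with 20 to 120 N. Pads are 22 mm wide; open, the fingers measure 114 mm over their backs; the gripper's body (76 mm by 85 mm) begins 54 mm behind the grasp point. The pads swing forward as they close: fully open they stand 13 mm farther back than shut.
Start: joints at [-1.518, 0.381, 1.297, -0, 1.464, -0.215], TCP at [0.146, -0.53, 0.245] pointing down, gripper open.
Joint ranges: [-3.11, 3.11], [-0.89, 2.33], [0.22, 2.48], [-1.42, 4.56], [0.17, 2.85], [-2.88, 2.88]. Speed limits (rad/s): [2.39, 2.39, 3.14, 3.14, 3.14, 3.14].

## Interface

Orientations are given as a unit quaternion [x, y, z, w].
In Python, from plant import sensors, optics, workorder, nets, r gives the robot as it stands.
- The arm moves only by the tool move_arm, never from a script. Its argument "targets" is one flat list of numbers, 7 for each row, row after row: the closure, from 0 (fully open) to 1 (shut), then the shift along the tool's x, y, z normalised to -1 to 1, where 1 is 0.15 m, then the turn, a rotation vector about the tool's x, y, z normalised to -1 to 1, where 1 is 2 pi rad. A call has 1 to 20 rows; each row is the pose to reach, as a shift and turn from the pose commanded when the call began, along the tool's axes at that moment, turning the shorter way round; what a row does not reach only later rows make up. A row lasts 1/12 s, in which the tool goes at most 41.7 mm and 7.16 degrees, less where a joint would pass 70% of its speed; a pose out of reach is approached as far as the arm can. A call with a number of a shift or a turn outside -1 to 1 is refused whole. A call with a gripper value outside its range is refused whole. The fingers move at their own pace and stop on an object; "newtons" is the grip in N (left out, the last holds). Time passes only in rows, so rows that repeat a pose let the fingers close. It gives the time, the measured TCP pose, the force and the opening at its end, in the units of the state.
- sensors.get_obs(): the state, without advancing time (a new reading comes with each control period).
- optics.get_image(name): name is "scene" or "top"; returns a dict with "color" (420x560x3 uint8, blue, green, red), "camera_matrix" (3x3 intrinsics, pixels), "rvec" (rotation vector, rad) and "tvec" (3), from world to camera coordinates, as OpenCV has them. Camera axes: x right, y down, z forward; pixel columns grow to the right and rows downward; lengths in m; the calibration is good to about 2 mm. A picture is of the moment at which its call begins. There is no depth.
- workorder.hand_in(): hands the job in, once; it reports no verdict.
Trained networks look in a picture, given as the dict that the camera call returned (one of the last four; its "shot" number tells which), for a name from the list of things; names that differ only in an ending like _2 or _b are one class to them, and where a whole thing is asked for, a point or a joint stands for the part that bears it (a point fixed in the world has none). Each returns a list of dicts, best first, with "p" (0 to 1); they miss things now and then, are a little off and sometimes report something else, mostly with a low value. They report only what shows in the picture. A call takes as long as a camera call. They do not tell look-alikes from the thing itself.
- nets.find_in(picture, query): "at" ([x, y, z] in m, in the coordinates of the camera as it stood for that picture, good to about 4 mm: the middle of the surface that is visible of it).
- nets.outline_of(picture, query): "region" (420x560 bool, what is visible of it).
- nets.tip_of(picture, query): "at" ([x, y, z] in m, in the coordinates of the camera as it stood for that picture, good to about 4 mm: a listed point, or the origin of a listed thing).
The state is a dict: "time_s": time; "qpos": joint angles; "qvel": joint speeds; "tau": joint torques, N m; "eef_pos": TCP position; "orientation": TCP orientation; "contact_force": force on the tool from outside, world axes, zero at the start; "torque": the same for the moment, N m; "opening": opening from 0.0 (shut) to 1.0 (fully open).
Only numpy, scipy, OpenCV 4.12 (cv2) and the standard library are available. Lean on these libraries where they do the work, as an engineer would, in place of code of your own. Each camera call takes 0.05 s, during which the arm holds its last target.

## Working session

There is one attempt and no reset: what is moved stays moved. The work goes in short steps, Python scripts to look and compute and a tool call to move; the robot and the scene stay as the last step left them, time stands still between calls to the robot, and variables do not carry over. Pictures are saved under pics/ and viewed, and the job is handed in when it is done.

Besides the shell and the picture viewer there is one more tool, called after "Emit:" by a JSON object that holds its "method" and its "body". move_arm: Moves the arm, as the interface text tells. Scaled input: -1 to 1 covers 0.15 m each way for a shift and 2 pi rad each way for a turn. Its arguments: {"type":"object","properties":{"targets":{"type":"array"},"newtons":{"type":"number"}},"required":["targets"]}

```bash
ls; mkdir -p pics
cat > h.py <<'E'
import numpy as np, cv2
from scipy.spatial.transform import Rotation as R
from plant import sensors, optics, workorder, nets, r
def cam(p):
    Rm=cv2.Rodrigues(np.array(p["rvec"],float))[0]; t=np.array(p["tvec"],float).ravel(); return Rm,t
def c2w(p,x):
    Rm,t=cam(p); return Rm.T@(np.array(x)-t)
def proj(p,X):
    Rm,t=cam(p); c=np.array(p["camera_matrix"])@(Rm@np.array(X,float)+t); return c[:2]/c[2]
def ray(p,u,v,z):
    Rm,t=cam(p); d=Rm.T@np.linalg.inv(np.array(p["camera_matrix"]))@np.array([u,v,1.]); o=-Rm.T@t
    return o+d*(z-o[2])/d[2]
def shot(name,fn):
    p=optics.get_image(name); cv2.imwrite('pics/'+fn+'.png',p["color"]); return p
def st():
    o=sensors.get_obs(); print('t',round(o["time_s"],2),'pos',np.round(o["eef_pos"],4),'q',np.round(o["orientation"],4),'F',np.round(o["contact_force"],1),'op',np.round(o["opening"],3),'qpos',np.round(o["qpos"],3)); return o
E
python3 - <<'E'
from h import *
o=st(); print(r, [a for a in dir(r) if a[0]!='_'], r.tcp_to_tips)
for n in ("scene","top"):
    p=shot(n,n+'0'); Rm,t=cam(p); print(n,p["camera_matrix"],"campos",-Rm.T@t)
    for q in ["board","corner_a","corner_b","corner_c","corner_d","tray","stand","mat","jar","jar_in","funnel_mouth","tin","spacer0","spacer4","reel","flux","brush"]:
        for f in ("tip_of","find_in"):
            try:
                for d in getattr(nets,f)(p,q)[:9]: print(n,q,f,round(d["p"],2),np.round(c2w(p,d["at"]),4),np.round(proj(p,c2w(p,d["at"]))))
            except Exception as e: print(n,q,f,e)
E
```

```text
pics
t 0.0 pos [ 0.1455 -0.5301  0.2447] q [ 7.952e-01 -6.064e-01 -5.000e-04 -5.000e-04] F [ 0.5 -0.6 -0.2] op 0.997 qpos [-1.518  0.381  1.298 -0.     1.464 -0.215]
<Robot object at 0x7f409bd5be00> ['PlanningError', 'tcp_to_tips'] 0.014
scene [[428.66256948   0.         275.16186946]
 [  0.         428.66256948 214.35863054]
 [  0.           0.           1.        ]] campos [1.21240919 0.01472483 0.83750656]
scene board tip_of 0.94 [0.5381 0.0132 0.0661] [275. 221.]
scene board tip_of 0.67 [ 3.528e-01  2.900e-02 -3.000e-04] [279. 186.]
scene board find_in 0.93 [0.3503 0.0275 0.0037] [279. 185.]
scene board find_in 0.55 [0.5427 0.0153 0.0653] [275. 223.]
scene corner_a tip_of 0.87 [0.5978 0.0353 0.0663] [285. 240.]
scene corner_a tip_of 0.79 [0.2894 0.0112 0.001 ] [273. 171.]
scene corner_a tip_of 0.79 [4.195e-01 3.920e-02 1.000e-04] [284. 204.]
scene corner_a tip_of 0.76 [ 0.3306 -0.0349 -0.0005] [257. 182.]
scene corner_a tip_of 0.74 [ 0.5916 -0.023   0.0587] [259. 241.]
scene corner_a tip_of 0.65 [0.4772 0.0462 0.0593] [287. 204.]
scene corner_a tip_of 0.62 [ 0.4771 -0.0124  
[... 9790 characters left out ...]
 0.57 [7.533e-01 4.550e-02 1.000e-04] [270. 137.]
top reel find_in 0.85 [0.7492 0.0486 0.0358] [269. 135.]
top flux tip_of 0.62 [ 0.7472 -0.1835  0.0012] [361. 139.]
top flux tip_of 0.61 [5.459e-01 3.802e-01 2.000e-04] [137. 219.]
top flux tip_of 0.4 [ 0.4675 -0.3276  0.0034] [421. 248.]
top flux tip_of 0.22 [ 0.7406  0.2157 -0.0018] [204. 143.]
top flux find_in 0.96 [ 0.7476 -0.1882  0.0141] [363. 137.]
top flux find_in 0.43 [0.5385 0.011  0.0646] [285. 219.]
top brush tip_of 0.74 [ 0.7402  0.2183 -0.0041] [203. 143.]
top brush find_in 0.91 [0.7096 0.223  0.0137] [200. 153.]
top brush find_in 0.71 [ 0.7512 -0.1882  0.0131] [363. 136.]
top brush find_in 0.7 [0.7514 0.0462 0.036 ] [270. 134.]
```

Run:
```python
import cv2
a=cv2.imread('pics/top0.png')
cv2.imwrite('pics/top0b.png',cv2.resize(a[100:350,90:490],None,fx=2,fy=2,interpolation=cv2.INTER_CUBIC))
b=a[190:300,325:475]; cv2.imwrite('pics/top0c.png',cv2.resize(b,None,fx=5,fy=5,interpolation=cv2.INTER_CUBIC))
```

```text
(no output)
```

View pics/scene0.png

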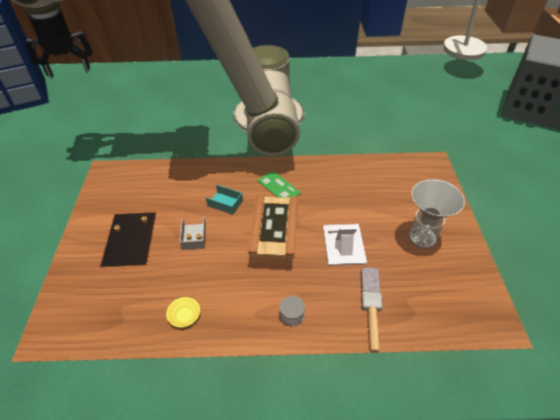

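```bash
sleep 0
```

```text
(no output)
```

View pics/top0b.png

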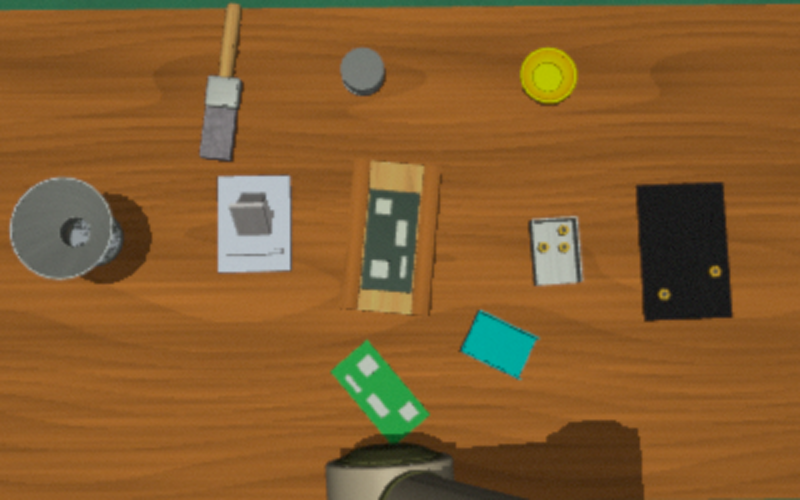

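View pics/top0c.png

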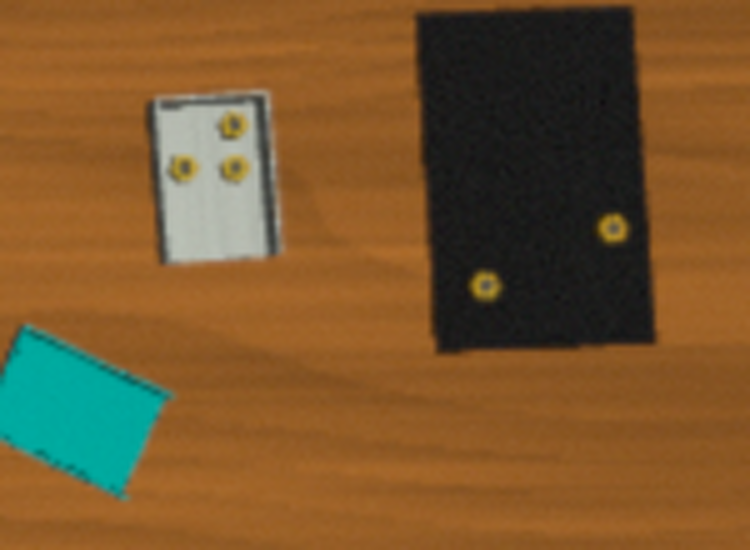

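```bash
cat >> h.py <<'E'
def go(T=None,Rt=None,pos=None,ori=None,pr=True):
    """print normalised shift,turn from current pose to world pos T, rotation Rt"""
    o=sensors.get_obs(); p0=np.array(o["eef_pos"]) if pos is None else np.array(pos); R0=R.from_quat(o["orientation"]) if ori is None else ori
    s=R0.inv().apply(np.array(T)-p0)/.15 if T is not None else np.zeros(3)
    w=(R0.inv()*Rt).as_rotvec() if Rt is not None else np.zeros(3)
    n=max(np.ceil(np.linalg.norm(s)*.15/.0417),np.ceil(np.degrees(np.linalg.norm(w))/7.16))
    print('->',np.round(T,3),'shift',np.round(s,3),'turn',np.round(w/2/np.pi,4),'rows>=',n)
def down(yaw):  # tool pointing down with tool x at world angle yaw (deg)
    c,s=np.cos(np.radians(yaw)),np.sin(np.radians(yaw))
    return R.from_matrix(np.array([[c,s,0],[s,-c,0],[0,0,-1]]))
E
python3 - <<'E'
from h import *
st()
p=shot("top","t1"); s=shot("scene","s1")
def W(n,c,pts,sc,off,z):
    w=np.array([ray(p,off[0]+u/sc,off[1]+v/sc,z)[:2] for u,v in pts]); print(n,np.round(w,4).tolist(),'ctr',np.round(w.mean(0),4))
    e=w-np.roll(w,-1,0); print('   len',np.round(np.linalg.norm(e,axis=1),3),'ang',np.round(np.degrees(np.arctan2(e[:,1],e[:,0])),1))
W('tin',0,[(152,98),(269,92),(283,252),(163,263)],5,(325,190),.032)
W('mat',0,[(417,13),(632,8),(655,342),(437,352)],5,(325,190),.003)
W('tray',0,[(358,158),(440,165),(428,315),(345,308)],2,(90,100),.066)
W('board',0,[(370,190),(420,193),(412,292),(362,289)],2,(90,100),.064)
W('stand',0,[(218,177),(290,177),(290,271),(218,271)],2,(90,100),.008)
for pp,nm in((p,'top'),(s,'scene')):
  for q in("tin","mat","board","tray","spacer0"):
    for d in nets.outline_of(pp,q)[:5]:
        m=d["region"].astype(np.uint8); c,_=cv2.findContours(m,0,2); c=max(c,key=cv2.contourArea); print(nm,q,round(d["p"],2),m.sum(),cv2.minAreaRect(c))
E
```

```text
t 3.5 pos [ 0.1455 -0.5304  0.2453] q [ 0.7952 -0.6064 -0.     -0.    ] F [-1.   0.4 -0.6] op 1.001 qpos [-1.518  0.381  1.297 -0.     1.464 -0.215]
tin [[0.5625, -0.1622], [0.565, -0.2195], [0.4867, -0.2242], [0.4818, -0.1657]] ctr [ 0.524  -0.1929]
   len [0.057 0.078 0.059 0.081] ang [  92.5    3.4  -85.2 -177.5]
mat [[0.6073, -0.3001], [0.6089, -0.4083], [0.4419, -0.4126], [0.4378, -0.3044]] ctr [ 0.524  -0.3564]
   len [0.108 0.167 0.108 0.169] ang [  90.9    1.5  -87.9 -178.6]
tray [[0.6345, 0.048], [0.6252, -0.0502], [0.4464, -0.0337], [0.4554, 0.0643]] ctr [0.5404 0.0071]
   len [0.099 0.18  0.098 0.18 ] ang [ 84.6  -5.3 -95.3 174.8]
board [[0.596, 0.0339], [0.5919, -0.0259], [0.4737, -0.0151], [0.4777, 0.0441]] ctr [0.5348 0.0092]
   len [0.06  0.119 0.059 0.119] ang [ 86.1  -5.2 -93.9 175.1]
stand [[0.6212, 0.2248], [0.6204, 0.1347], [0.5028, 0.1345], [0.5036, 0.2237]] ctr [0.562  0.1795]
   len [0.09  0.118 0.089 0.118] ang [ 8.950e+01  1.000e-01 -9.050e+01 -1.795e+02]
top tin 0.86 749 ((367.3058776855469, 224.97645568847656), (33.13289260864258, 24.696273803710938), 85.60
[... 858 characters left out ...]
24.698123931884766), 21.250505447387695)
scene tin 0.69 591 ((192.5, 234.0), (30.0, 25.0), 90.0)
scene mat 0.75 2289 ((127.98648071289062, 239.08108520507812), (46.031715393066406, 61.97842025756836), 9.462322235107422)
scene board 0.64 998 ((273.947509765625, 222.10415649414062), (25.728992462158203, 40.06619644165039), 4.969740867614746)
scene board 0.61 1689 ((272.98052978515625, 225.81129455566406), (45.59852981567383, 62.1287727355957), 3.5763344764709473)
scene board 0.59 675 ((279.0, 186.50001525878906), (41.85456848144531, 19.834068298339844), 38.65980911254883)
scene tray 0.7 1641 ((272.97882080078125, 225.84564208984375), (45.52699661254883, 62.271156311035156), 3.5035314559936523)
```

Run:
```python
from h import *
go([0.526,-0.192,0.12],down(-86.8))
```

```text
-> [ 0.526 -0.192  0.12 ] shift [-1.504 -3.043  0.835] turn [-0.      0.      0.0337] rows>= 13.0
```

Emit:
{"method": "move_arm", "body": {"targets": [0, -0.376, -0.76, 0.2, 0, 0, 0, 0, -0.376, -0.76, 0.2, 0, 0, 0, 0, -0.376, -0.76, 0.2, 0, 0, 0, 0, -0.376, -0.76, 0.2, 0, 0, 0, 0, -0.376, -0.76, 0.2, 0, 0, 0], "newtons": 40}}

```text
time_s: 4.52
eef_pos: [0.2419, -0.4442, 0.2151]
orientation: [0.796, -0.605, -0.0, -0.0]
contact_force: [-0.4, 0.1, 0.7]
opening: 0.999
```

Emit:
{"method": "move_arm", "body": {"targets": [0, -0.376, -0.76, 0.2, 0, 0, 0, 0, -0.376, -0.76, 0.2, 0, 0, 0, 0, -0.376, -0.76, 0.2, 0, 0, 0, 0, -0.376, -0.76, 0.2, 0, 0, 0, 0, -0.376, -0.76, 0.2, 0, 0, 0]}}

```text
time_s: 4.93
eef_pos: [0.3363, -0.3608, 0.1852]
orientation: [0.796, -0.605, -0.0, 0.0]
contact_force: [-0.1, -0.2, 0.6]
opening: 1.005
```

Emit:
{"method": "move_arm", "body": {"targets": [0, -0.376, -0.76, 0.2, 0, 0, 0, 0, -0.376, -0.76, 0.2, 0, 0, 0, 0, -0.376, -0.76, 0.2, 0, 0, 0, 0, -0.376, -0.76, 0.2, 0, 0, 0, 0, -0.376, -0.76, 0.2, 0, 0, 0]}}

```text
time_s: 5.35
eef_pos: [0.4312, -0.2771, 0.1552]
orientation: [0.796, -0.606, 0.0, 0.0]
contact_force: [0.0, -0.0, -0.6]
opening: 0.999
```

Emit:
{"method": "move_arm", "body": {"targets": [0, -0.376, -0.76, 0.2, 0, 0, 0.0337, 0, -0.376, -0.76, 0.2, 0, 0, 0.0337, 0, -0.376, -0.76, 0.2, 0, 0, 0.0337, 0, -0.376, -0.76, 0.2, 0, 0, 0.0337, 0, -0.376, -0.76, 0.2, 0, 0, 0.0337]}}

```text
time_s: 5.77
eef_pos: [0.5263, -0.1929, 0.125]
orientation: [0.727, -0.687, 0.0, 0.0]
contact_force: [0.1, -0.1, -0.5]
opening: 1.001
```

Run:
```python
from h import *
st()
go([0.526,-0.192,0.017],down(-86.8))
p=shot("top","t2"); s=shot("scene","s2")
a=p["color"][190:300,325:475]; b=s["color"][190:300,150:300]
cv2.imwrite('pics/c2.png',np.vstack([cv2.resize(x,(750,550))[::1] for x in (b,)]))
```

```text
t 5.77 pos [ 0.5263 -0.1929  0.125 ] q [ 7.271e-01 -6.866e-01  1.000e-04  1.000e-04] F [ 0.1 -0.1 -0.5] op 1.001 qpos [-0.562  0.513  1.451 -0.     1.177  0.951]
-> [ 0.526 -0.192  0.017] shift [-0.006  0.001  0.72 ] turn [ 0.     -0.      0.0002] rows>= 3.0
```

View pics/c2.png

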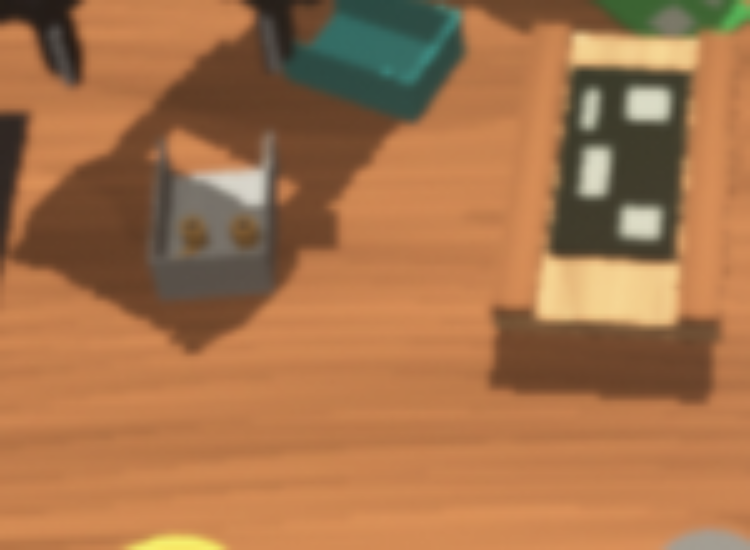

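Emit:
{"method": "move_arm", "body": {"targets": [0, 0, 0, 0.3, 0, 0, 0, 0, 0, 0, 0.6, 0, 0, 0, 0, 0, 0, 0.72, 0, 0, 0, 0, 0, 0, 0.72, 0, 0, 0, 1, 0, 0, 0.72, 0, 0, 0, 1, 0, 0, 0.72, 0, 0, 0, 1, 0, 0, 0.72, 0, 0, 0, 1, 0, 0, 0.72, 0, 0, 0, 1, 0, 0, 0.72, 0, 0, 0, 1, 0, 0, 0.72, 0, 0, 0, 1, 0, 0, 0.72, 0, 0, 0, 1, 0, 0, 0.72, 0, 0, 0], "newtons": 40}}

```text
time_s: 6.87
eef_pos: [0.5264, -0.1935, 0.0199]
orientation: [0.727, -0.687, 0.002, -0.0]
contact_force: [-1.9, -2.8, 7.0]
opening: 0.645
```

Run:
```python
from h import *
st()
p=shot("top","t3"); s=shot("scene","s3")
b=s["color"][150:280,150:300]
cv2.imwrite('pics/c3.png',cv2.resize(b,(690,598)))
```

```text
t 6.87 pos [ 0.5264 -0.1935  0.0199] q [ 7.267e-01 -6.870e-01  2.400e-03 -1.000e-04] F [-1.9 -2.8  7. ] op 0.645 qpos [-5.630e-01  6.560e-01  1.555e+00 -1.000e-03  9.250e-01  9.520e-01]
```

View pics/c3.png

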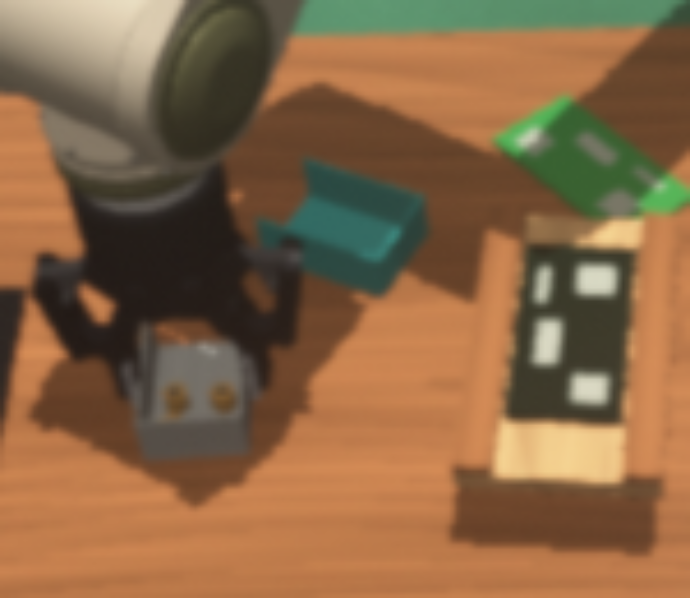

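Emit:
{"method": "move_arm", "body": {"targets": [1, 0, 0, -0.1, 0, 0, 0, 1, 0, 0, -0.2, 0, 0, 0, 1, 0, 0, -0.35, 0, 0, 0, 1, 0, 0, -0.5, 0, 0, 0, 1, 0, 0, -0.65, 0, 0, 0, 1, 0, 0, -0.8, 0, 0, 0, 1, 0, 0, -0.92, 0, 0, 0, 1, 0, 0, -1, 0, 0, 0, 1, 0, 0, -1, 0, 0, 0]}}

```text
time_s: 7.72
eef_pos: [0.5264, -0.1927, 0.1713]
orientation: [0.727, -0.687, 0.003, -0.001]
contact_force: [-0.3, -0.4, -0.7]
opening: 0.645
```

Emit:
{"method": "move_arm", "body": {"targets": [1, -0.04, -0.005, -0.005, 0, 0, 0, 1, -0.12, -0.015, -0.015, 0, 0, 0, 1, -0.24, -0.03, -0.03, 0, 0, 0, 1, -0.4, -0.05, -0.05, 0, 0, 0, 1, -0.58, -0.07, -0.08, 0, 0, 0, 1, -0.77, -0.095, -0.11, 0, 0, 0, 1, -0.967, -0.12, -0.14, 0, 0, 0]}}

```text
time_s: 8.3
eef_pos: [0.5348, -0.0441, 0.1877]
orientation: [0.727, -0.687, -0.001, 0.0]
contact_force: [0.9, 0.6, -0.9]
opening: 0.644
```

Emit:
{"method": "move_arm", "body": {"targets": [1, -0.2, -0.024, -0.028, 0, 0, 0, 1, -0.4, -0.05, -0.056, 0, 0, 0, 1, -0.6, -0.073, -0.084, 0, 0, 0, 1, -0.8, -0.1, -0.11, 0, 0, 0, 1, -0.967, -0.12, -0.14, 0, 0, 0]}}

```text
time_s: 8.72
eef_pos: [0.5442, 0.1025, 0.2086]
orientation: [0.727, -0.687, -0.001, 0.001]
contact_force: [0.3, 0.1, -1.6]
opening: 0.65
```

Emit:
{"method": "move_arm", "body": {"targets": [1, -0.2, -0.024, -0.028, 0, 0, 0, 1, -0.4, -0.05, -0.056, 0, 0, 0, 1, -0.6, -0.073, -0.084, 0, 0, 0, 1, -0.8, -0.1, -0.11, 0, 0, 0, 1, -0.967, -0.12, -0.14, 0, 0, 0]}}

```text
time_s: 9.13
eef_pos: [0.5538, 0.2482, 0.2294]
orientation: [0.727, -0.687, -0.001, 0.001]
contact_force: [0.2, -1.3, -1.3]
opening: 0.645
```

Emit:
{"method": "move_arm", "body": {"targets": [1, -0.2, -0.024, -0.028, 0, 0, -0.01, 1, -0.38, -0.05, -0.056, 0, 0, -0.02, 1, -0.55, -0.073, -0.084, 0, 0, -0.032, 1, -0.7, -0.085, -0.1, 0, 0, -0.045, 1, -0.82, -0.1, -0.12, 0, 0, -0.055, 1, -0.9, -0.11, -0.14, 0, 0, -0.065, 1, -0.967, -0.12, -0.14, 0, 0, -0.074, 1, -0.967, -0.12, -0.14, 0, 0, -0.074, 1, -0.967, -0.12, -0.14, 0, 0, -0.074]}}

```text
time_s: 9.88
eef_pos: [0.5641, 0.3918, 0.2501]
orientation: [0.865, -0.501, -0.001, 0.001]
contact_force: [-1.6, -1.1, -1.5]
opening: 0.645
```

Run:
```python
from h import *
st()
f=np.array([np.cos(np.radians(30)),np.sin(np.radians(30)),0]); T=np.array([.546,.379,.205])+.022*f
go(T,down(-60))
p=shot("top","t4"); s=shot("scene","s4")
cv2.imwrite('pics/c4.png',np.hstack([cv2.resize(s["color"][100:260,330:490],(400,400)),cv2.resize(p["color"][130:290,60:220],(400,400))]))
```

```text
t 9.88 pos [0.5641 0.3918 0.2501] q [ 8.653e-01 -5.013e-01 -6.000e-04  9.000e-04] F [-1.6 -1.1 -1.5] op 0.645 qpos [ 0.435  0.634  0.842 -0.     1.668  1.485]
-> [0.565 0.39  0.205] shift [ 0.014 -0.     0.301] turn [ 0.0003  0.     -0.0005] rows>= 2.0
```

View pics/c4.png

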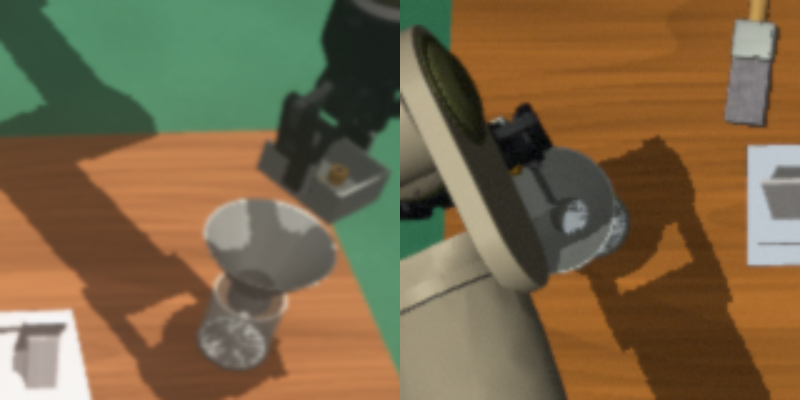

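Emit:
{"method": "move_arm", "body": {"targets": [1, 0, 0, 0.15, 0, 0, 0, 1, 0, 0, 0.3, 0, 0, 0, 1, 0, 0, 0.3, 0, 0, 0, 1, 0, 0, 0.3, 0.02, 0, 0, 1, 0, 0, 0.3, 0.035, 0, 0, 1, 0, 0, 0.3, 0.045, 0, 0, 1, 0, 0, 0.3, 0.05, 0, 0, 1, 0, 0, 0.3, 0.055, 0, 0, 1, 0, 0, 0.3, 0.06, 0, 0, 1, 0, 0, 0.3, 0.065, 0, 0, 1, 0, 0, 0.3, 0.07, 0, 0, 1, 0, 0, 0.3, 0.075, 0, 0, 1, 0, 0, 0.3, 0.08, 0, 0, 1, 0, 0, 0.3, 0.085, 0, 0, 1, 0, 0, 0.3, 0.09, 0, 0, 1, 0, 0, 0.3, 0.095, 0, 0, 1, 0, 0, 0.3, 0.1, 0, 0, 1, 0, 0, 0.3, 0.105, 0, 0, 1, 0, 0, 0.3, 0.11, 0, 0]}}

```text
time_s: 11.57
eef_pos: [0.5652, 0.3908, 0.2077]
orientation: [0.814, -0.472, 0.17, -0.294]
contact_force: [0.6, 0.6, -1.6]
opening: 0.645
```

Run:
```python
from h import *
st()
p=shot("top","t5"); s=shot("scene","s5")
cv2.imwrite('pics/c5.png',np.hstack([cv2.resize(s["color"][100:260,330:490],(400,400)),cv2.resize(p["color"][130:290,60:220],(400,400))]))
```

```text
t 11.57 pos [0.5652 0.3908 0.2077] q [ 0.8135 -0.4718  0.1704 -0.2942] F [ 0.6  0.6 -1.6] op 0.645 qpos [0.407 0.439 1.497 0.146 0.52  1.357]
```

View pics/c5.png

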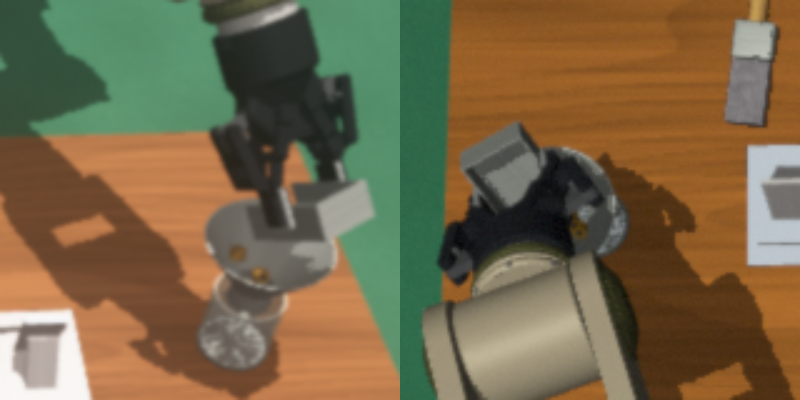

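Emit:
{"method": "move_arm", "body": {"targets": [1, 0, 0, 0, 0.01, 0, 0, 1, 0, 0, 0, 0.02, 0, 0, 1, 0, 0, 0, 0.03, 0, 0, 1, 0, 0, 0, 0.04, 0, 0, 1, 0, 0, 0, 0.05, 0, 0, 1, 0, 0, 0, 0.05, 0, 0, 1, 0, 0, 0, 0.05, 0, 0, 1, 0, 0, 0, 0.05, 0, 0]}}

```text
time_s: 12.33
eef_pos: [0.5647, 0.3895, 0.2062]
orientation: [0.77, -0.432, 0.215, -0.417]
contact_force: [-0.0, -0.3, -1.6]
opening: 0.643
```

Run:
```python
from h import *
st()
p=shot("top","t6"); s=shot("scene","s6")
cv2.imwrite('pics/c6.png',np.hstack([cv2.resize(s["color"][100:260,330:490],(400,400)),cv2.resize(p["color"][130:290,60:220],(400,400))]))
```

```text
t 12.33 pos [0.5647 0.3895 0.2062] q [ 0.7703 -0.4316  0.2151 -0.4172] F [-0.  -0.3 -1.6] op 0.643 qpos [0.367 0.438 1.695 1.338 0.185 0.149]
```

View pics/c6.png

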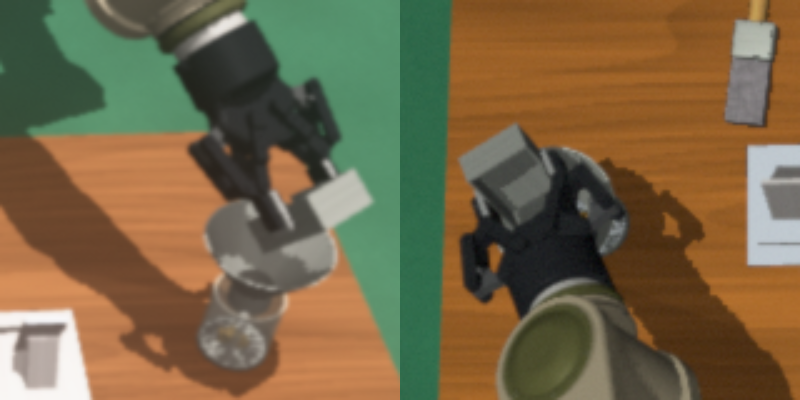

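Run:
```python
from h import *
st()
go([.565,.39,.26],down(-60))
```

```text
t 12.43 pos [0.5645 0.3892 0.2055] q [ 0.7705 -0.4323  0.2147 -0.4163] F [ 0.   0.4 -0.6] op 0.649 qpos [0.367 0.438 1.695 1.332 0.184 0.155]
-> [0.565 0.39  0.26 ] shift [-0.013 -0.304 -0.199] turn [-0.155   0.0074  0.0036] rows>= 8.0
```

Emit:
{"method": "move_arm", "body": {"targets": [1, 0, -0.1, -0.06, -0.02, 0.002, 0.001, 1, 0, -0.15, -0.1, -0.04, 0.004, 0.002, 1, 0, -0.2, -0.15, -0.06, 0.006, 0.003, 1, 0, -0.25, -0.2, -0.08, 0.007, 0.004, 1, 0, -0.304, -0.2, -0.1, 0.007, 0.004, 1, -0.01, -0.304, -0.2, -0.12, 0.007, 0.004, 1, -0.01, -0.304, -0.2, -0.14, 0.007, 0.004, 1, -0.01, -0.304, -0.2, -0.155, 0.007, 0.004, 1, -0.01, -0.304, -0.2, -0.155, 0.007, 0.004, 1, -0.01, -0.304, -0.2, -0.155, 0.007, 0.004, 1, -0.01, -0.304, -0.2, -0.155, 0.007, 0.004]}}

```text
time_s: 13.35
eef_pos: [0.5656, 0.3877, 0.2619]
orientation: [0.863, -0.504, 0.009, -0.012]
contact_force: [1.2, 0.9, -0.4]
opening: 0.648
```

Run:
```python
from h import *
st()
go([.526,-.192,.26],down(-86.8))
p=shot("top","t7"); s=shot("scene","s7")
cv2.imwrite('pics/c7.png',np.hstack([cv2.resize(s["color"][100:260,330:490],(400,400)),cv2.resize(p["color"][130:290,60:220],(400,400))]))
for q in ("spacer0",):
  for pp in (p,s):
    for d in nets.tip_of(pp,q): print(round(d["p"],2),np.round(c2w(pp,d["at"]),3),np.round(proj(pp,c2w(pp,d["at"]))))
```

```text
t 13.35 pos [0.5656 0.3877 0.2619] q [ 0.8634 -0.5043  0.0093 -0.0119] F [ 1.2  0.9 -0.4] op 0.648 qpos [ 0.429  0.612  0.851 -0.002  1.649  1.486]
-> [ 0.526 -0.192  0.26 ] shift [ 3.236  2.128 -0.038] turn [-0.0048  0.0005  0.0728] rows>= 14.0
0.53 [ 0.467 -0.328  0.002] [421. 248.]
0.37 [ 0.498 -0.387  0.003] [445. 236.]
0.44 [ 0.473 -0.326  0.002] [144. 222.]
0.35 [ 0.5   -0.392  0.006] [116. 229.]
```

View pics/c7.png

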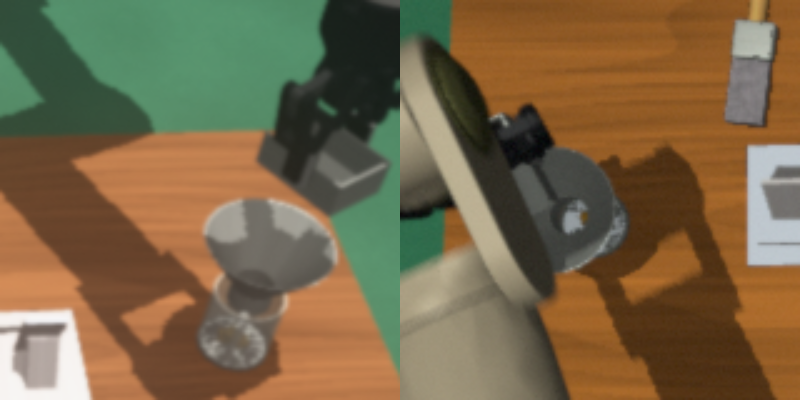

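Emit:
{"method": "move_arm", "body": {"targets": [1, 0.81, 0.53, -0.01, 0, 0, 0, 1, 0.81, 0.53, -0.01, 0, 0, 0, 1, 0.81, 0.53, -0.01, 0, 0, 0, 1, 0.81, 0.53, -0.01, 0, 0, 0]}}

```text
time_s: 13.88
eef_pos: [0.5559, 0.24, 0.2585]
orientation: [0.865, -0.502, 0.009, -0.016]
contact_force: [0.3, 0.3, -0.1]
opening: 0.649
```

Emit:
{"method": "move_arm", "body": {"targets": [1, 0.81, 0.53, -0.01, 0, 0, 0, 1, 0.81, 0.53, -0.01, 0, 0, 0, 1, 0.81, 0.53, -0.01, 0, 0, 0, 1, 0.81, 0.53, -0.01, 0, 0, 0]}}

```text
time_s: 14.22
eef_pos: [0.5476, 0.0951, 0.2565]
orientation: [0.865, -0.502, 0.009, -0.016]
contact_force: [-0.0, -0.7, -0.7]
opening: 0.643
```

Emit:
{"method": "move_arm", "body": {"targets": [1, 0.81, 0.53, -0.01, 0, 0, 0, 1, 0.81, 0.53, -0.01, 0, 0, 0, 1, 0.81, 0.53, -0.01, 0, 0, 0, 1, 0.81, 0.53, -0.01, 0, 0, 0]}}

```text
time_s: 14.55
eef_pos: [0.5393, -0.0498, 0.2545]
orientation: [0.865, -0.502, 0.009, -0.015]
contact_force: [0.4, -0.6, -0.6]
opening: 0.646
```

Emit:
{"method": "move_arm", "body": {"targets": [1, 0.81, 0.53, -0.01, -0.005, 0, 0.0728, 1, 0.81, 0.53, -0.01, -0.005, 0, 0.0728, 1, 0.81, 0.53, -0.01, -0.005, 0, 0.0728, 1, 0.81, 0.53, -0.01, -0.005, 0, 0.0728, 1, 0.81, 0.53, -0.01, -0.005, 0, 0.0728, 1, 0.81, 0.53, -0.01, -0.005, 0, 0.0728]}}

```text
time_s: 15.05
eef_pos: [0.5317, -0.1913, 0.2524]
orientation: [0.729, -0.684, -0.004, -0.003]
contact_force: [0.5, 0.3, -0.6]
opening: 0.651
```

Run:
```python
from h import *
st()
go([.526,-.192,.05],down(-86.8))
p=shot("top","t8"); s=shot("scene","s8")
cv2.imwrite('pics/c8.png',np.hstack([cv2.resize(s["color"][150:280,100:250],(400,400)),cv2.resize(p["color"][130:290,320:480],(400,400))]))
```

```text
t 15.05 pos [ 0.5317 -0.1913  0.2524] q [ 0.7293 -0.6842 -0.0038 -0.003 ] F [ 0.5  0.3 -0.6] op 0.651 qpos [-0.558  0.405  1.238  0.007  1.505  0.948]
-> [ 0.526 -0.192  0.05 ] shift [0.015 0.037 1.349] turn [0.0001 0.0015 0.0013] rows>= 5.0
```

View pics/c8.png

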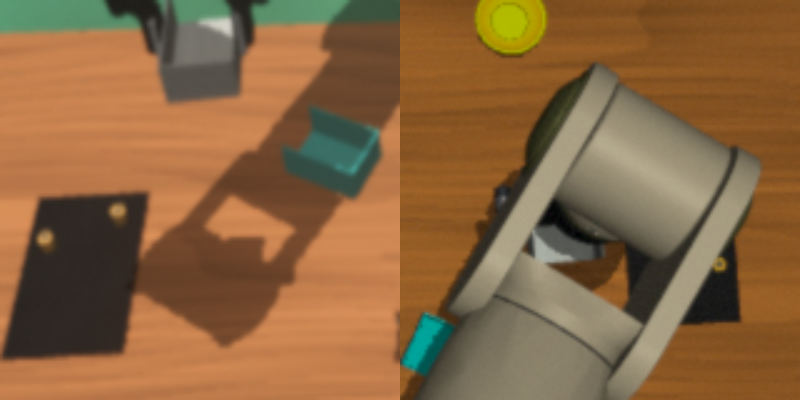

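Emit:
{"method": "move_arm", "body": {"targets": [1, 0.01, 0.037, 0.3, 0, 0.0015, 0.0013, 1, 0.015, 0.037, 0.6, 0, 0.0015, 0.0013, 1, 0.015, 0.037, 0.9, 0, 0.0015, 0.0013, 1, 0.015, 0.037, 1, 0, 0.0015, 0.0013, 1, 0.015, 0.037, 1, 0, 0.0015, 0.0013]}}

```text
time_s: 15.57
eef_pos: [0.5247, -0.1884, 0.0977]
orientation: [0.728, -0.685, -0.006, 0.001]
contact_force: [-0.4, -0.7, -1.0]
opening: 0.648
```

Emit:
{"method": "move_arm", "body": {"targets": [1, 0, 0, 0.2, 0, 0, 0, 1, 0, 0, 0.35, 0, 0, 0, 1, 0, 0, 0.43, 0, 0, 0, 1, 0, 0, 0.48, 0, 0, 0, 1, 0, 0, 0.51, 0, 0, 0, 1, 0, 0, 0.53, 0, 0, 0, 1, 0, 0, 0.54, 0, 0, 0, 1, 0, 0, 0.54, 0, 0, 0]}}

```text
time_s: 16.23
eef_pos: [0.5271, -0.1909, 0.0218]
orientation: [0.728, -0.686, -0.001, -0.0]
contact_force: [0.6, -0.2, 0.0]
opening: 0.65
```

Run:
```python
from h import *
st()
```

```text
t 16.23 pos [ 0.5271 -0.1909  0.0218] q [ 7.277e-01 -6.859e-01 -1.300e-03 -4.000e-04] F [ 0.6 -0.2  0. ] op 0.65 qpos [-0.559  0.655  1.55   0.002  0.939  0.952]
```

Emit:
{"method": "move_arm", "body": {"targets": [1, 0, 0, 0.007, 0, 0, 0, 1, 0, 0, 0.013, 0, 0, 0, 1, 0, 0, 0.013, 0, 0, 0, 0.3, 0, 0, 0.013, 0, 0, 0, 0, 0, 0, 0.013, 0, 0, 0, 0, 0, 0, 0.013, 0, 0, 0, 0, 0, 0, 0.013, 0, 0, 0, 0, 0, 0, -0.2, 0, 0, 0, 0, 0, 0, -0.5, 0, 0, 0, 0, 0, 0, -0.8, 0, 0, 0, 0, 0, 0, -0.8, 0, 0, 0]}}

```text
time_s: 17.15
eef_pos: [0.5292, -0.1924, 0.1477]
orientation: [0.728, -0.686, 0.003, -0.001]
contact_force: [0.8, 0.5, -0.3]
opening: 0.998
```

Run:
```python
from h import *
st()
p=shot("top","t9"); s=shot("scene","s9")
cv2.imwrite('pics/c9.png',np.hstack([cv2.resize(s["color"][150:280,100:250],(400,400)),cv2.resize(p["color"][150:290,320:480],(400,400))]))
for q in ("spacer4","tin"):
  for pp in (p,s):
    for d in nets.tip_of(pp,q): print(q,round(d["p"],2),np.round(c2w(pp,d["at"]),4),np.round(proj(pp,c2w(pp,d["at"]))))
```

```text
t 17.15 pos [ 0.5292 -0.1924  0.1477] q [ 0.7276 -0.6859  0.0034 -0.0013] F [ 0.8  0.5 -0.3] op 0.998 qpos [-5.600e-01  4.880e-01  1.420e+00  1.000e-03  1.226e+00  9.520e-01]
spacer4 0.37 [ 0.5004 -0.3854  0.0026] [444. 235.]
spacer4 0.53 [ 0.4702 -0.3227  0.0057] [145. 220.]
spacer4 0.43 [ 0.4987 -0.3899  0.0043] [117. 229.]
tin 0.61 [ 0.4126 -0.1197  0.0007] [338. 271.]
tin 0.56 [ 0.528  -0.1894  0.0007] [365. 225.]
tin 0.95 [ 0.4085 -0.1215 -0.005 ] [225. 203.]
tin 0.64 [ 0.5282 -0.1919  0.0011] [194. 237.]
```

View pics/c9.png

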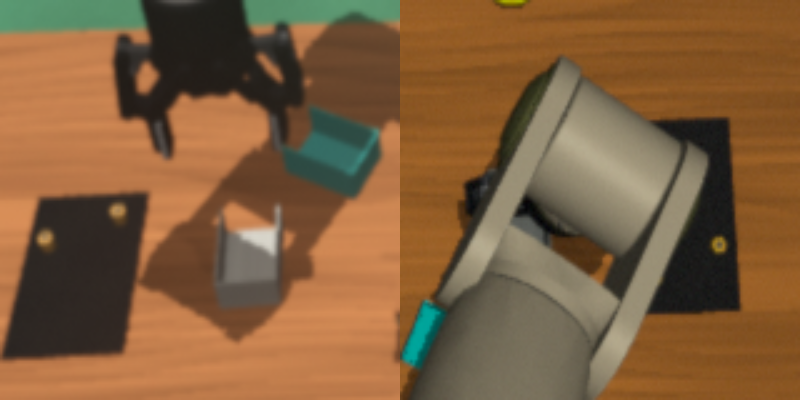

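Run:
```python
from h import *
p=optics.get_image("top"); s=optics.get_image("scene")
img=cv2.imread('pics/t1.png'); sm=s["color"]
def blobs(im,x0,x1,y0,y1):
    hsv=cv2.cvtColor(im,cv2.COLOR_BGR2HSV); m=((hsv[...,2]>75)&(hsv[...,1]>60)).astype(np.uint8)
    k=np.zeros_like(m);k[y0:y1,x0:x1]=m[y0:y1,x0:x1]
    n,l,stt,c=cv2.connectedComponentsWithStats(k); return [(stt[i][4],c[i]) for i in range(1,n) if stt[i][4]>4]
tb=blobs(img,413,453,195,258); sb=blobs(sm,108,152,215,262)
for a,c in tb: print('top',a,c.round(1),ray(p,*c,.014).round(4))
for a,c in sb: print('scene',a,c.round(1),ray(s,*c,.011).round(4))
go([.468,-.327,.10],down(-90))
```

```text
top 12 [452.  200.5] [ 0.5851 -0.4053  0.014 ]
top 31 [447.3 235.4] [ 0.4985 -0.39    0.014 ]
top 31 [421.6 246.5] [ 0.4715 -0.3256  0.014 ]
scene 97 [110.  223.3] [ 0.4839 -0.41    0.011 ]
scene 40 [143.8 218.6] [ 0.4707 -0.3253  0.011 ]
scene 43 [116.6 227.3] [ 0.4982 -0.3898  0.011 ]
scene 92 [149.5 250.9] [ 0.5765 -0.2918  0.011 ]
-> [ 0.468 -0.327  0.1  ] shift [0.884 0.442 0.261] turn [0.0008 0.0008 0.0094] rows>= 4.0
```

Run:
```python
from h import *
go([.471,-.3255,.07],down(-88))
```

```text
-> [ 0.471 -0.326  0.07 ] shift [0.876 0.421 0.461] turn [0.0008 0.0008 0.0038] rows>= 4.0
```

Emit:
{"method": "move_arm", "body": {"targets": [0.5, 0.44, 0.21, 0.1, 0, 0, 0, 0.5, 0.7, 0.34, 0.2, 0, 0, 0.004, 0.5, 0.876, 0.421, 0.35, 0, 0, 0.004, 0.5, 0.876, 0.421, 0.46, 0, 0, 0.004, 0.5, 0.876, 0.421, 0.46, 0, 0, 0.004, 0.5, 0.876, 0.421, 0.46, 0, 0, 0.004, 0.5, 0.876, 0.421, 0.46, 0, 0, 0.004]}}

```text
time_s: 18.13
eef_pos: [0.4717, -0.3255, 0.0716]
orientation: [0.719, -0.695, -0.002, -0.0]
contact_force: [0.2, 0.0, 0.7]
opening: 0.492
```

Run:
```python
from h import *
o=st()
go([.471,-.3255,.019],down(-88))
p=shot("top","t10"); s=shot("scene","s10")
cv2.imwrite('pics/c10.png',cv2.resize(s["color"][170:270,90:210],(720,600),interpolation=cv2.INTER_CUBIC))
for d in nets.tip_of(s,"spacer4"): print(round(d["p"],2),np.round(c2w(s,d["at"]),4),np.round(proj(s,c2w(s,d["at"]))))
print(proj(s,o["eef_pos"]))
```

```text
t 18.13 pos [ 0.4717 -0.3255  0.0716] q [ 7.189e-01 -6.951e-01 -2.400e-03 -4.000e-04] F [0.2 0.  0.7] op 0.492 qpos [-8.110e-01  6.000e-01  1.470e+00  1.000e-03  1.077e+00  7.260e-01]
-> [ 0.471 -0.326  0.019] shift [0.001 0.004 0.351] turn [ 0.0004  0.0006 -0.0002] rows>= 2.0
0.57 [ 0.4717 -0.3264  0.0026] [144. 221.]
0.49 [ 0.499  -0.3922  0.0031] [116. 230.]
[137.73070563 202.79026456]
```

View pics/c10.png

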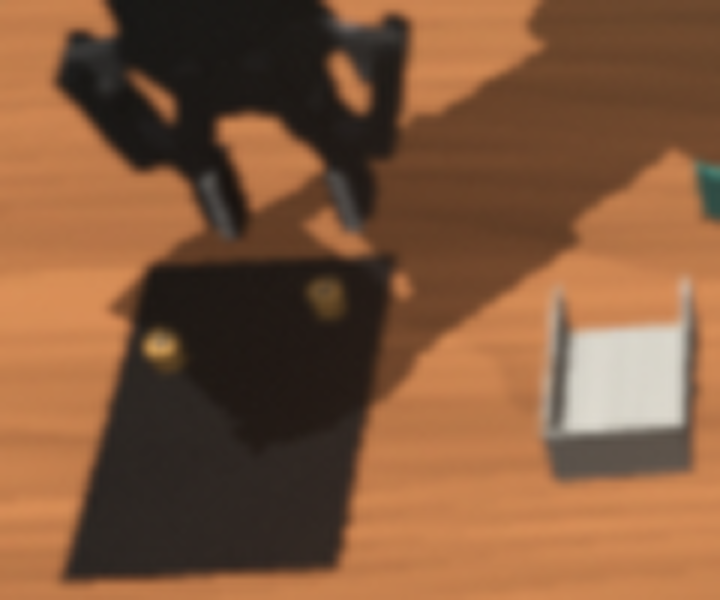

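Both spacers still standing on the mat, at (144,219) and (116,228) in the scene picture. Descend on the first and close.

Emit:
{"method": "move_arm", "body": {"targets": [0.5, 0, 0, 0.15, 0, 0, 0, 0.5, 0, 0, 0.28, 0, 0, 0, 0.5, 0, 0, 0.34, 0, 0, 0, 0.5, 0, 0, 0.35, 0, 0, 0, 1, 0, 0, 0.35, 0, 0, 0, 1, 0, 0, 0.35, 0, 0, 0, 1, 0, 0, 0.35, 0, 0, 0, 1, 0, 0, 0.35, 0, 0, 0, 1, 0, 0, 0.35, 0, 0, 0, 1, 0, 0, 0.35, 0, 0, 0, 1, 0, 0, 0.35, 0, 0, 0], "newtons": 40}}

```text
time_s: 19.2
eef_pos: [0.472, -0.3261, 0.0205]
orientation: [0.719, -0.695, -0.001, -0.0]
contact_force: [0.4, 1.4, 6.9]
opening: 0.135
```

Emit:
{"method": "move_arm", "body": {"targets": [1, 0, 0, -0.3, 0, 0, 0, 1, 0, 0, -0.6, 0, 0, 0, 1, 0, 0, -0.8, 0, 0, 0, 1, 0, 0, -1, 0, 0, 0, 1, 0, 0, -1, 0, 0, 0]}}

```text
time_s: 19.62
eef_pos: [0.4734, -0.3278, 0.176]
orientation: [0.719, -0.695, 0.004, 0.0]
contact_force: [0.3, -0.3, 0.0]
opening: 0.131
```

Run:
```python
from h import *
o=st()
go([.546,.379,.25],down(-88))
s=shot("scene","s11")
cv2.imwrite('pics/c11.png',cv2.resize(s["color"][130:250,70:214],(720,600),interpolation=cv2.INTER_CUBIC))
```

```text
t 19.62 pos [ 0.4734 -0.3278  0.176 ] q [ 0.719 -0.695  0.004  0.   ] F [ 0.3 -0.3  0. ] op 0.131 qpos [-0.811  0.479  1.343  0.     1.311  0.726]
-> [0.546 0.379 0.25 ] shift [-4.69  -0.646 -0.517] turn [-0.0009 -0.0009 -0.0002] rows>= 18.0
```

View pics/c11.png

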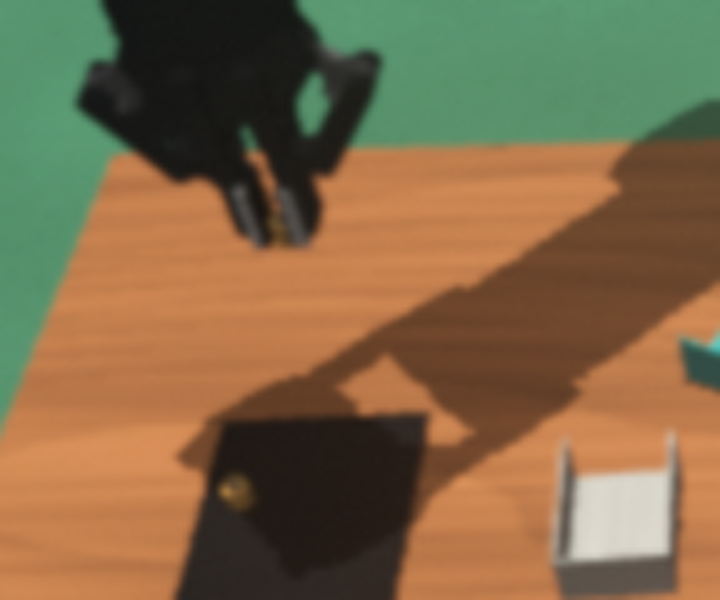

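Emit:
{"method": "move_arm", "body": {"targets": [1, -0.94, -0.13, -0.12, 0, 0, 0, 1, -0.94, -0.13, -0.12, 0, 0, 0, 1, -0.94, -0.13, -0.12, 0, 0, 0, 1, -0.94, -0.13, -0.12, 0, 0, 0]}}

```text
time_s: 20.0
eef_pos: [0.486, -0.1805, 0.1872]
orientation: [0.72, -0.694, -0.003, -0.0]
contact_force: [0.5, -0.2, -1.0]
opening: 0.129
```

Emit:
{"method": "move_arm", "body": {"targets": [1, -0.94, -0.13, -0.12, 0, 0, 0, 1, -0.94, -0.13, -0.12, 0, 0, 0, 1, -0.94, -0.13, -0.12, 0, 0, 0, 1, -0.94, -0.13, -0.12, 0, 0, 0]}}

```text
time_s: 20.33
eef_pos: [0.5008, -0.0392, 0.2057]
orientation: [0.72, -0.694, -0.003, -0.0]
contact_force: [0.4, 0.2, 0.3]
opening: 0.13
```

Emit:
{"method": "move_arm", "body": {"targets": [1, -0.94, -0.13, -0.12, 0, 0, 0, 1, -0.94, -0.13, -0.12, 0, 0, 0, 1, -0.94, -0.13, -0.12, 0, 0, 0, 1, -0.94, -0.13, -0.12, 0, 0, 0]}}

```text
time_s: 20.67
eef_pos: [0.5156, 0.1023, 0.224]
orientation: [0.72, -0.694, -0.003, -0.0]
contact_force: [0.8, -1.2, 0.1]
opening: 0.133
```

Emit:
{"method": "move_arm", "body": {"targets": [1, -0.94, -0.13, -0.1, 0, 0, 0, 1, -0.94, -0.13, -0.1, 0, 0, 0, 1, -0.94, -0.13, -0.1, 0, 0, 0, 1, -0.94, -0.13, -0.1, 0, 0, 0]}}

```text
time_s: 21.0
eef_pos: [0.5304, 0.244, 0.239]
orientation: [0.72, -0.694, -0.003, -0.0]
contact_force: [0.1, -1.2, -0.4]
opening: 0.132
```

Emit:
{"method": "move_arm", "body": {"targets": [1, -0.94, -0.13, 0, 0, 0, 0, 1, -0.94, -0.13, 0, 0, 0, 0, 1, -0.94, -0.13, 0, 0, 0, 0, 1, -0.94, -0.13, 0, 0, 0, 0, 1, -0.94, -0.13, 0, 0, 0, 0, 1, -0.94, -0.13, 0, 0, 0, 0]}}

```text
time_s: 21.5
eef_pos: [0.5453, 0.3821, 0.2384]
orientation: [0.719, -0.695, -0.002, 0.001]
contact_force: [1.1, -0.6, -1.2]
opening: 0.132
```

Run:
```python
from h import *
o=st()
go([.546,.379,.16],down(-88))
p=shot("top","t12");s=shot("scene","s12")
cv2.imwrite('pics/c12.png',np.hstack([cv2.resize(s["color"][100:260,330:490],(400,400)),cv2.resize(p["color"][130:290,60:220],(400,400))]))
```

```text
t 21.5 pos [0.5453 0.3821 0.2384] q [ 0.7194 -0.6946 -0.0024  0.0011] F [ 1.1 -0.6 -1.2] op 0.132 qpos [0.432 0.598 0.942 0.004 1.605 1.968]
-> [0.546 0.379 0.16 ] shift [ 0.022 -0.007  0.523] turn [0.0008 0.0003 0.    ] rows>= 2.0
```

View pics/c12.png

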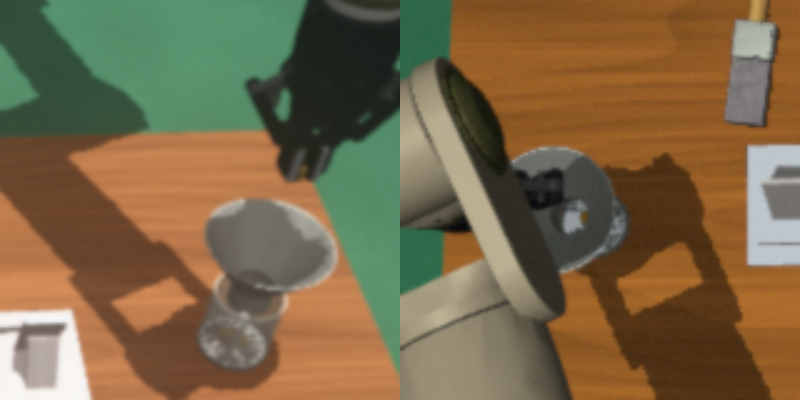

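Emit:
{"method": "move_arm", "body": {"targets": [1, 0.02, -0.007, 0.25, 0, 0, 0, 1, 0.02, -0.007, 0.45, 0, 0, 0, 1, 0.02, -0.007, 0.52, 0, 0, 0, 1, 0.02, -0.007, 0.52, 0, 0, 0, 0.75, 0.02, -0.007, 0.52, 0, 0, 0, 0.7, 0.02, -0.007, 0.52, 0, 0, 0, 0.7, 0.02, -0.007, 0.52, 0, 0, 0, 0.7, 0.02, -0.007, 0.52, 0, 0, 0, 0.7, 0.02, -0.007, 0.2, 0, 0, 0, 0.7, 0.02, -0.007, 0, 0, 0, 0, 0.7, 0.02, -0.007, 0, 0, 0, 0]}}

```text
time_s: 22.52
eef_pos: [0.5486, 0.3795, 0.2493]
orientation: [0.719, -0.695, 0.001, -0.007]
contact_force: [0.3, -0.2, -0.1]
opening: 0.3
```

Run:
```python
from h import *
o=st()
p=shot("top","t13");s=shot("scene","s13")
cv2.imwrite('pics/c13.png',np.hstack([cv2.resize(s["color"][100:260,330:490],(400,400)),cv2.resize(p["color"][130:290,60:220],(400,400))]))
for pp in (p,s):
    for d in nets.tip_of(pp,"spacer4"): print(round(d["p"],2),np.round(c2w(pp,d["at"]),4),np.round(proj(pp,c2w(pp,d["at"]))))
```

```text
t 22.52 pos [0.5486 0.3795 0.2493] q [ 7.19e-01 -6.95e-01  7.00e-04 -7.00e-03] F [ 0.3 -0.2 -0.1] op 0.3 qpos [0.427 0.587 0.932 0.004 1.609 1.964]
0.48 [ 0.5016 -0.3885  0.0026] [445. 234.]
0.36 [ 0.5023 -0.3916  0.0045] [116. 230.]
```

View pics/c13.png

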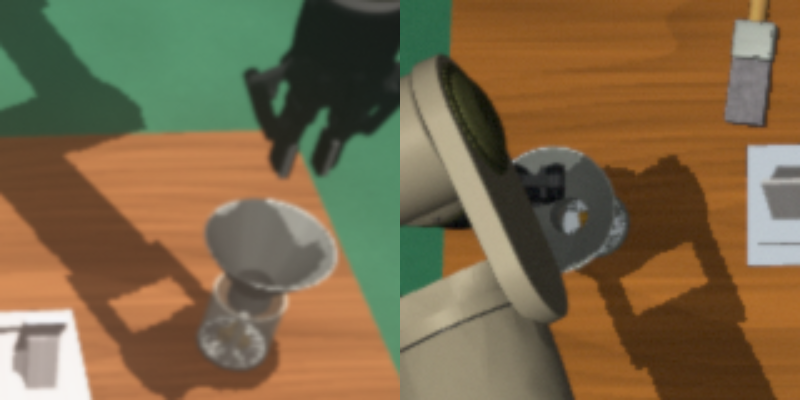

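Spacer dropped. Back to the second one, still at (0.4985, -0.390).

Emit:
{"method": "move_arm", "body": {"targets": [0.5, 0.85, 0.083, 0.1, 0, 0, 0, 0.5, 0.85, 0.083, 0.1, 0, 0, 0, 0.5, 0.85, 0.083, 0.1, 0, 0, 0, 0.5, 0.85, 0.083, 0.1, 0, 0, 0]}}

```text
time_s: 23.05
eef_pos: [0.5377, 0.2455, 0.2229]
orientation: [0.717, -0.697, -0.003, 0.002]
contact_force: [-1.2, -0.0, 1.0]
opening: 0.499
```

Emit:
{"method": "move_arm", "body": {"targets": [0.5, 0.85, 0.083, 0.1, 0, 0, 0, 0.5, 0.85, 0.083, 0.1, 0, 0, 0, 0.5, 0.85, 0.083, 0.1, 0, 0, 0, 0.5, 0.85, 0.083, 0.1, 0, 0, 0]}}

```text
time_s: 23.38
eef_pos: [0.5296, 0.1179, 0.2077]
orientation: [0.717, -0.697, -0.003, 0.002]
contact_force: [0.2, -0.3, -0.4]
opening: 0.505
```

Emit:
{"method": "move_arm", "body": {"targets": [0.5, 0.85, 0.083, 0.1, 0, 0, 0, 0.5, 0.85, 0.083, 0.1, 0, 0, 0, 0.5, 0.85, 0.083, 0.1, 0, 0, 0, 0.5, 0.85, 0.083, 0.1, 0, 0, 0]}}

```text
time_s: 23.72
eef_pos: [0.5216, -0.0098, 0.1924]
orientation: [0.717, -0.697, -0.003, 0.001]
contact_force: [0.7, 0.5, 0.3]
opening: 0.502
```

Emit:
{"method": "move_arm", "body": {"targets": [0.5, 0.85, 0.083, 0.1, 0, 0, 0, 0.5, 0.85, 0.083, 0.1, 0, 0, 0, 0.5, 0.85, 0.083, 0.1, 0, 0, 0, 0.5, 0.85, 0.083, 0.1, 0, 0, 0]}}

```text
time_s: 24.05
eef_pos: [0.5135, -0.1376, 0.1771]
orientation: [0.717, -0.697, -0.003, 0.001]
contact_force: [-0.2, -0.4, -0.3]
opening: 0.501
```

Emit:
{"method": "move_arm", "body": {"targets": [0.5, 0.85, 0.083, 0.1, 0, 0, 0, 0.5, 0.85, 0.083, 0.1, 0, 0, 0, 0.5, 0.85, 0.083, 0.1, 0, 0, 0, 0.5, 0.85, 0.083, 0.1, 0, 0, 0]}}

```text
time_s: 24.38
eef_pos: [0.5052, -0.2655, 0.1615]
orientation: [0.717, -0.697, -0.003, 0.0]
contact_force: [-0.8, 0.0, 0.2]
opening: 0.497
```

Emit:
{"method": "move_arm", "body": {"targets": [0.5, 0.85, 0.083, 0.4, 0, 0, 0, 0.5, 0.85, 0.083, 0.4, 0, 0, 0, 0.5, 0.85, 0.083, 0.4, 0, 0, 0, 0.5, 0.85, 0.083, 0.4, 0, 0, 0, 0.5, 0.85, 0.083, 0.4, 0, 0, 0, 0.5, 0.85, 0.083, 0.4, 0, 0, 0]}}

```text
time_s: 24.88
eef_pos: [0.4976, -0.3874, 0.1021]
orientation: [0.719, -0.695, -0.003, -0.001]
contact_force: [-0.0, -0.1, -0.1]
opening: 0.503
```

Run:
```python
from h import *
o=st()
s=shot("scene","s14")
cv2.imwrite('pics/c14.png',cv2.resize(s["color"][170:270,70:190],(720,600),interpolation=cv2.INTER_CUBIC))
for d in nets.tip_of(s,"spacer4"): print(round(d["p"],2),np.round(c2w(s,d["at"]),4),np.round(proj(s,c2w(s,d["at"]))))
go([.4988,-.3900,.019],down(-88))
```

```text
t 24.88 pos [ 0.4976 -0.3874  0.1021] q [ 7.187e-01 -6.953e-01 -3.100e-03 -5.000e-04] F [-0.  -0.1 -0.1] op 0.503 qpos [-8.490e-01  6.470e-01  1.260e+00  1.000e-03  1.241e+00  6.880e-01]
-> [ 0.499 -0.39   0.019] shift [ 0.025 -0.004  0.563] turn [0.0003 0.0005 0.    ] rows>= 3.0
```

View pics/c14.png

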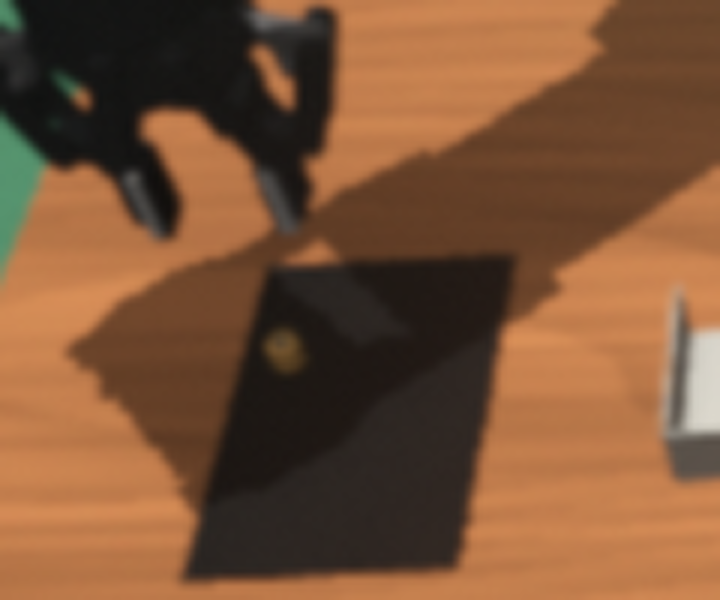

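Emit:
{"method": "move_arm", "body": {"targets": [0.5, 0.02, -0.004, 0.2, 0, 0, 0, 0.5, 0.02, -0.004, 0.4, 0, 0, 0, 0.5, 0.02, -0.004, 0.5, 0, 0, 0, 0.5, 0.02, -0.004, 0.56, 0, 0, 0, 0.5, 0.02, -0.004, 0.56, 0, 0, 0, 1, 0.02, -0.004, 0.56, 0, 0, 0, 1, 0.02, -0.004, 0.56, 0, 0, 0, 1, 0.02, -0.004, 0.56, 0, 0, 0, 1, 0.02, -0.004, 0.56, 0, 0, 0, 1, 0.02, -0.004, 0.56, 0, 0, 0, 1, 0.02, -0.004, 0.56, 0, 0, 0, 1, 0.02, -0.004, 0.56, 0, 0, 0], "newtons": 40}}

```text
time_s: 25.98
eef_pos: [0.4988, -0.3912, 0.0208]
orientation: [0.719, -0.695, -0.0, -0.0]
contact_force: [0.5, 2.1, 6.9]
opening: 0.137
```

Emit:
{"method": "move_arm", "body": {"targets": [1, 0, 0, -0.3, 0, 0, 0, 1, 0, 0, -0.6, 0, 0, 0, 1, 0, 0, -0.8, 0, 0, 0, 1, 0, 0, -1, 0, 0, 0, 1, 0, 0, -1, 0, 0, 0]}}

```text
time_s: 26.4
eef_pos: [0.5, -0.393, 0.1768]
orientation: [0.719, -0.695, 0.004, 0.0]
contact_force: [0.4, -0.1, 0.2]
opening: 0.132
```

Run:
```python
from h import *
o=st()
go([.546,.379,.25],down(-88))
s=shot("scene","s15")
cv2.imwrite('pics/c15.png',cv2.resize(s["color"][130:250,50:194],(720,600),interpolation=cv2.INTER_CUBIC))
```

```text
t 26.4 pos [ 0.5    -0.393   0.1768] q [ 7.189e-01 -6.951e-01  4.500e-03  3.000e-04] F [ 0.4 -0.1  0.2] op 0.132 qpos [-0.852  0.579  1.158  0.     1.396  0.685]
-> [0.546 0.379 0.25 ] shift [-5.13  -0.483 -0.521] turn [-0.0009 -0.0011 -0.0002] rows>= 19.0
```

View pics/c15.png

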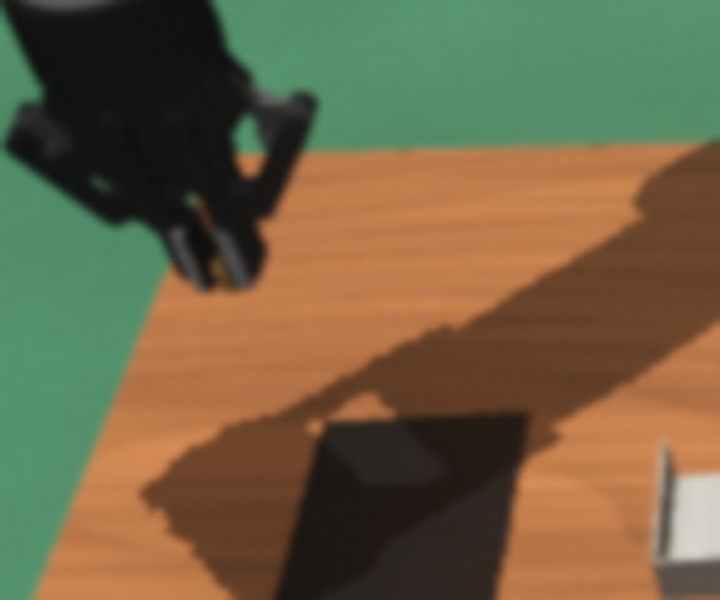

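Held; mat is empty. Carry to the funnel.

Emit:
{"method": "move_arm", "body": {"targets": [1, -0.855, -0.08, -0.1, 0, 0, 0, 1, -0.855, -0.08, -0.1, 0, 0, 0, 1, -0.855, -0.08, -0.1, 0, 0, 0, 1, -0.855, -0.08, -0.1, 0, 0, 0]}}

```text
time_s: 26.78
eef_pos: [0.5059, -0.257, 0.1845]
orientation: [0.72, -0.694, -0.003, -0.001]
contact_force: [1.5, -0.4, -0.4]
opening: 0.13
```

Emit:
{"method": "move_arm", "body": {"targets": [1, -0.855, -0.08, -0.1, 0, 0, 0, 1, -0.855, -0.08, -0.1, 0, 0, 0, 1, -0.855, -0.08, -0.1, 0, 0, 0, 1, -0.855, -0.08, -0.1, 0, 0, 0]}}

```text
time_s: 27.12
eef_pos: [0.5134, -0.1289, 0.1999]
orientation: [0.72, -0.694, -0.003, -0.001]
contact_force: [1.2, -0.3, 1.3]
opening: 0.128
```

Emit:
{"method": "move_arm", "body": {"targets": [1, -0.855, -0.08, -0.1, 0, 0, 0, 1, -0.855, -0.08, -0.1, 0, 0, 0, 1, -0.855, -0.08, -0.1, 0, 0, 0, 1, -0.855, -0.08, -0.1, 0, 0, 0]}}

```text
time_s: 27.45
eef_pos: [0.5212, -0.0007, 0.2152]
orientation: [0.72, -0.693, -0.003, -0.001]
contact_force: [-0.4, 0.4, 0.1]
opening: 0.132
```

Emit:
{"method": "move_arm", "body": {"targets": [1, -0.855, -0.08, -0.1, 0, 0, 0, 1, -0.855, -0.08, -0.1, 0, 0, 0, 1, -0.855, -0.08, -0.1, 0, 0, 0, 1, -0.855, -0.08, -0.1, 0, 0, 0]}}

```text
time_s: 27.78
eef_pos: [0.5291, 0.1277, 0.2305]
orientation: [0.721, -0.693, -0.002, -0.001]
contact_force: [-0.5, -0.3, -1.9]
opening: 0.131
```

Emit:
{"method": "move_arm", "body": {"targets": [1, -0.855, -0.08, 0, 0, 0, 0, 1, -0.855, -0.08, 0, 0, 0, 0, 1, -0.855, -0.08, 0, 0, 0, 0, 1, -0.855, -0.08, 0, 0, 0, 0]}}

```text
time_s: 28.12
eef_pos: [0.5365, 0.2562, 0.2296]
orientation: [0.72, -0.693, -0.003, -0.0]
contact_force: [-1.1, -0.7, 0.2]
opening: 0.131
```

Emit:
{"method": "move_arm", "body": {"targets": [1, -0.855, -0.08, 0, 0, 0, 0, 1, -0.855, -0.08, 0, 0, 0, 0, 1, -0.855, -0.08, 0, 0, 0, 0, 1, -0.855, -0.08, 0, 0, 0, 0, 1, -0.855, -0.08, 0, 0, 0, 0, 1, -0.855, -0.08, 0, 0, 0, 0]}}

```text
time_s: 28.62
eef_pos: [0.5449, 0.379, 0.2303]
orientation: [0.719, -0.695, -0.002, 0.001]
contact_force: [0.2, -0.7, 0.0]
opening: 0.128
```

Run:
```python
from h import *
o=st()
go([.546,.379,.16],down(-88))
```

```text
t 28.62 pos [0.5449 0.379  0.2303] q [ 7.188e-01 -6.952e-01 -2.000e-03  7.000e-04] F [ 0.2 -0.7  0. ] op 0.128 qpos [0.429 0.598 0.966 0.003 1.581 1.966]
-> [0.546 0.379 0.16 ] shift [ 0.001 -0.009  0.468] turn [ 0.0006  0.0003 -0.0002] rows>= 2.0
```

Emit:
{"method": "move_arm", "body": {"targets": [1, 0.005, -0.009, 0.22, 0, 0, 0, 1, 0.005, -0.009, 0.4, 0, 0, 0, 1, 0.005, -0.009, 0.47, 0, 0, 0, 1, 0.005, -0.009, 0.47, 0, 0, 0, 0.75, 0.005, -0.009, 0.47, 0, 0, 0, 0.7, 0.005, -0.009, 0.47, 0, 0, 0, 0.7, 0.005, -0.009, 0.47, 0, 0, 0, 0.7, 0.005, -0.009, 0.47, 0, 0, 0, 0.7, 0.005, -0.009, 0.2, 0, 0, 0, 0.7, 0.005, -0.009, 0, 0, 0, 0, 0.7, 0.005, -0.009, 0, 0, 0, 0]}}

```text
time_s: 29.53
eef_pos: [0.5477, 0.3802, 0.2391]
orientation: [0.719, -0.695, 0.0, -0.006]
contact_force: [-0.0, 0.6, 0.7]
opening: 0.295
```

```bash
cat > kin.py <<'E'
import numpy as np
from scipy.spatial.transform import Rotation as R
from scipy.optimize import least_squares
def Rz(a): return R.from_rotvec([0,0,a])
def Ry(a): return R.from_rotvec([0,a,0])
def fk(q,k):
    z0,r0,lat,L1,a2,L2,Lt=k
    A=Rz(q[0]); p=A.apply([r0,lat,z0])
    A=A*Ry(q[1]); p=p+A.apply([0,0,L1])
    A=A*Ry(q[2]); p=p+A.apply([a2,0,L2])
    A=A*Rz(s4*q[3])*Ry(q[4]); p=p+A.apply([0,0,Lt])
    A=A*Rz(s6*q[5])
    return p,A
s4=s6=1
E
python3 - <<'E'
from h import *
import kin; from kin import *
o=st()
D=[([-1.518,.381,1.2975,0,1.464,-.215],(.1455,-.5303,.245),None),([-.562,.513,1.451,0,1.177,.951],(.5263,-.1929,.125),None),
([.435,.634,.842,0,1.668,1.485],(.5641,.3918,.2501),None),([-.849,.647,1.26,.001,1.241,.688],(.4976,-.3874,.1021),[.7187,-.6953,-.0031,-.0005]),
([.407,.439,1.497,.146,.52,1.357],(.5652,.3908,.2077),[.8135,-.4718,.1704,-.2942]),([.367,.438,1.695,1.332,.184,.155],(.5645,.3892,.2055),[.7705,-.4323,.2147,-.4163]),
(list(o["qpos"]),o["eef_pos"],o["orientation"])]
for a in(1,-1):
  for b in(1,-1):
    kin.s4,kin.s6=a,b
    f=lambda k:np.concatenate([kin.fk(q,k[:7])[0]-np.array(p) for q,p,_ in D])
    s=least_squares(f,[.3,0,.118,.4,0,.4,.2])
    off=[np.round((kin.fk(q,s.x)[1].inv()*R.from_quat(w)).as_rotvec(),3) for q,_,w in D if w is not None]
    print(a,b,np.round(s.x,4),np.abs(s.fun).max(),off)
E
```

```text
t 29.53 pos [0.5477 0.3802 0.2391] q [ 7.19e-01 -6.95e-01  4.00e-04 -6.20e-03] F [-0.   0.6  0.7] op 0.295 qpos [0.428 0.592 0.951 0.004 1.587 1.965]
1 1 [ 0.1298 -0.0006  0.1174  0.5375  0.103   0.3512  0.2435] 0.0002640020776362162 [array([ 1.000e-03,  0.000e+00, -3.141e+00]), array([ 0.000e+00, -1.000e-03, -3.141e+00]), array([ 0.000e+00,  1.000e-03, -3.141e+00]), array([0.   , 0.   , 3.142])]
1 -1 [ 0.1298 -0.0006  0.1174  0.5375  0.103   0.3512  0.2435] 0.0002640020776362162 [array([ 0.000e+00,  1.000e-03, -1.765e+00]), array([ 0.   , -0.   , -0.427]), array([-0.000e+00,  1.000e-03, -2.831e+00]), array([ 0.   , -0.   ,  0.789])]
-1 1 [0.1023 0.0298 0.1342 0.5179 0.0856 0.3309 0.2177] 0.06330024312854365 [array([-1.000e-03, -2.000e-03, -3.141e+00]), array([-0.206, -0.045, -2.881]), array([-0.056, -0.356, -0.48 ]), array([ 0.011, -0.005,  3.141])]
-1 -1 [0.1023 0.0298 0.1342 0.5179 0.0856 0.3309 0.2177] 0.06330024312854365 [array([ 0.   , -0.002, -1.765]), array([ 0.   , -0.145, -0.173]), array([-0.001, -0.358, -0.173]), array([ 0.   , -0.008,  0.788])]
```

```bash
cat >> kin.py <<'E'
K=[0.1298,-0.0006,0.1174,0.5375,0.103,0.3512,0.2435]
LO=np.array([-3.11,-.89,.22,-1.42,.17,-2.88]);HI=np.array([3.11,2.33,2.48,4.56,2.85,2.88])
def FK(q):
    p,A=fk(q,K); return p,A*Rz(np.pi)
def ik(p,A,seed=None,n=40):
    rng=np.random.default_rng(0); out=[]
    seeds=[seed] if seed is not None else []
    seeds+= [LO+(HI-LO)*rng.random(6) for _ in range(n)]
    for s in seeds:
        def f(q):
            pp,B=FK(q); return np.concatenate([(pp-p)*5,(B.inv()*A).as_rotvec()])
        r=least_squares(f,np.clip(s,LO+1e-6,HI-1e-6),bounds=(LO,HI))
        if r.cost<1e-8 and not any(np.abs(r.x-o).max()<.02 for o in out): out.append(r.x)
    return out
def tool(z,x):
    z=np.array(z,float);z/=np.linalg.norm(z);x=np.array(x,float);x-=z*(x@z);x/=np.linalg.norm(x)
    return R.from_matrix(np.column_stack([x,np.cross(z,x),z]))
E
python3 - <<'E'
from kin import *
np.set_printoptions(precision=2,suppress=True)
u=np.array([.996,-.0906,0]);v=np.array([.0906,.996,0]);o=np.array([.5404,.0071,0])
Z=np.array([0,0,1.])
T=o+.112*u-.029*v+.062*Z
for nm,p in(("grip",T),("pre",T-.07*v),("lift",T+.15*Z)):
  for sx in(1,-1):
    for q in ik(p,tool(v,sx*Z)): 
        # wrist centre
        print(nm,sx,p.round(3),q,'wrist',(p-.2435*v).round(3))
# place on mat
a=np.radians(30)
for psi in (90,75,60,105):   # tool heading deg
    h=np.array([np.cos(np.radians(psi)),np.sin(np.radians(psi)),0]); 
    zt=np.cos(a)*h-np.sin(a)*Z
    p=np.array([.50,-.385,.045])
    for sx in(1,-1):
        for q in ik(p,tool(zt,sx*Z)): print('place',psi,sx,q,'wrist',(p-.2435*zt).round(3))
E
```

```text
grip 1 [ 0.65 -0.03  0.06] [-0.58  1.1   1.19  1.23  1.93 -2.36] wrist [ 0.63 -0.27  0.06]
grip -1 [ 0.65 -0.03  0.06] [-0.58  1.1   1.19  1.23  1.93  0.78] wrist [ 0.63 -0.27  0.06]
pre 1 [ 0.64 -0.1   0.06] [-0.67  1.13  1.1   1.19  2.02 -2.32] wrist [ 0.62 -0.34  0.06]
pre -1 [ 0.64 -0.1   0.06] [-0.67  1.13  1.1   1.19  2.02  0.82] wrist [ 0.62 -0.34  0.06]
lift 1 [ 0.65 -0.03  0.21] [-0.58  0.88  1.18  1.32  2.   -2.12] wrist [ 0.63 -0.27  0.21]
lift -1 [ 0.65 -0.03  0.21] [-0.58  0.88  1.18  1.32  2.    1.02] wrist [ 0.63 -0.27  0.21]
place 90 1 [-1.02  1.08  0.84  0.56  2.12 -2.53] wrist [ 0.5  -0.6   0.17]
place 90 -1 [-1.02  1.08  0.84  0.56  2.12  0.61] wrist [ 0.5  -0.6   0.17]
place 75 1 [-1.08  1.02  1.    0.68  1.93 -2.43] wrist [ 0.45 -0.59  0.17]
place 75 -1 [-1.08  1.02  1.    0.68  1.93  0.72] wrist [ 0.45 -0.59  0.17]
place 60 1 [-1.13  0.95  1.17  0.8   1.73 -2.36] wrist [ 0.4  -0.57  0.17]
place 60 -1 [-1.13  0.95  1.17  0.8   1.73  0.78] wrist [ 0.4  -0.57  0.17]
place 105 1 [-0.96  1.14  0.69  0.4   2.29 -2.69] wrist [ 0.56 -0.59  0.17]
place 105 -1 [-0.96  1.14  0.69  0.4   2.29  0.45] wrist [ 0.56 -0.59  0.17]
```

Run:
```python
from h import *
from kin import *
p=shot("top","t16");s=shot("scene","s16")
cv2.imwrite('pics/c16.png',np.hstack([cv2.resize(s["color"][100:260,330:490],(400,400)),cv2.resize(p["color"][130:290,60:220],(400,400))]))
go([.4428,.016,.14],down(-95.2))
```

```text
-> [0.443 0.016 0.14 ] shift [2.401 0.772 0.609] turn [-0.0001  0.0007  0.0198] rows>= 10.0
```

View pics/c16.png

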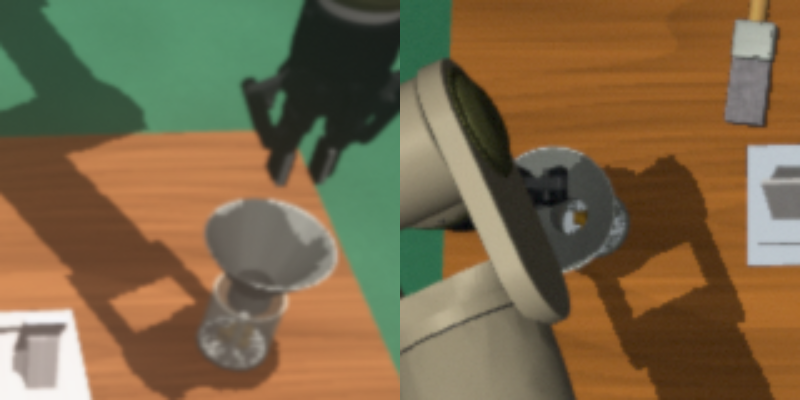

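Second mat spacer is in the jar. Now to the near end of the tray.

Emit:
{"method": "move_arm", "body": {"targets": [1, 0.8, 0.26, 0.1, 0, 0, 0, 1, 0.8, 0.26, 0.1, 0, 0, 0, 1, 0.8, 0.26, 0.1, 0, 0, 0, 1, 0.8, 0.26, 0.1, 0, 0, 0]}}

```text
time_s: 29.97
eef_pos: [0.5081, 0.2531, 0.2138]
orientation: [0.718, -0.696, -0.003, 0.003]
contact_force: [0.8, -0.3, 0.5]
opening: -0.002
```

Emit:
{"method": "move_arm", "body": {"targets": [1, 0.8, 0.26, 0.1, 0, 0, 0, 1, 0.8, 0.26, 0.1, 0, 0, 0, 1, 0.8, 0.26, 0.1, 0, 0, 0, 1, 0.8, 0.26, 0.1, 0, 0, 0]}}

```text
time_s: 30.3
eef_pos: [0.4738, 0.1325, 0.1991]
orientation: [0.718, -0.697, -0.003, 0.002]
contact_force: [1.8, 0.2, -0.2]
opening: 0.003
```

Emit:
{"method": "move_arm", "body": {"targets": [1, 0.8, 0.26, 0.3, 0, 0, 0.02, 1, 0.8, 0.26, 0.3, 0, 0, 0.02, 1, 0.8, 0.26, 0.4, 0, 0, 0.02, 1, 0.8, 0.26, 0.4, 0, 0, 0.02, 1, 0.8, 0.26, 0.4, 0, 0, 0.02, 1, 0.8, 0.26, 0.4, 0, 0, 0.02]}}

```text
time_s: 30.8
eef_pos: [0.4409, 0.0158, 0.14]
orientation: [-0.673, 0.739, 0.003, -0.0]
contact_force: [0.4, -0.4, -0.1]
opening: -0.0
```

Run:
```python
from h import *
o=st()
go([.443,.016,.0755],down(-95.2))
p=shot("top","t17");s=shot("scene","s17")
cv2.imwrite('pics/c17.png',np.hstack([cv2.resize(s["color"][150:270,220:340],(400,400),interpolation=cv2.INTER_CUBIC),cv2.resize(p["color"][160:280,225:345],(400,400))]))
for f in ("tray",): 
  for d in nets.tip_of(s,f): print(f,round(d["p"],2),np.round(c2w(s,d["at"]),4))
```

```text
t 30.8 pos [0.4409 0.0158 0.14  ] q [-6.732e-01  7.394e-01  2.700e-03 -2.000e-04] F [ 0.4 -0.4 -0.1] op -0.0 qpos [-0.235  0.315  1.751  0.003  1.081  1.428]
-> [0.443 0.016 0.076] shift [-0.001 -0.015  0.43 ] turn [ 0.0007  0.0005 -0.0005] rows>= 2.0
tray 0.65 [ 0.5404  0.0113 -0.0038]
```

View pics/c17.png

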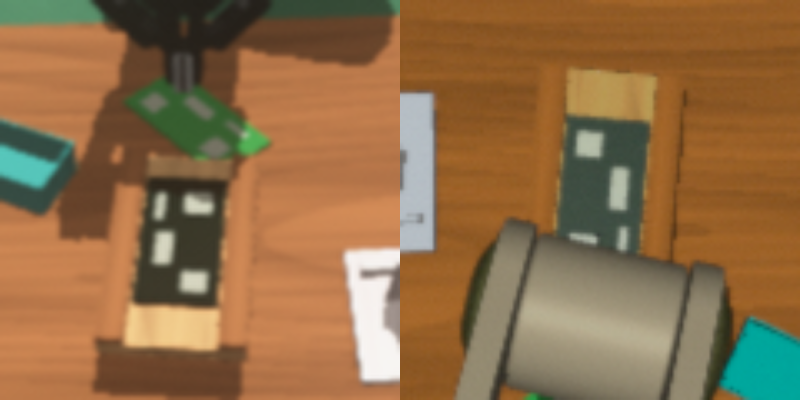

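Emit:
{"method": "move_arm", "body": {"targets": [1, 0, -0.01, 0.2, 0, 0, 0, 1, 0, -0.01, 0.35, 0, 0, 0, 1, 0, -0.01, 0.42, 0, 0, 0, 1, 0, -0.01, 0.43, 0, 0, 0, 1, 0, -0.01, 0.43, 0, 0, 0, 1, 0, -0.01, 0.43, 0, 0, 0]}}

```text
time_s: 31.45
eef_pos: [0.443, 0.0163, 0.0767]
orientation: [-0.674, 0.739, 0.001, 0.001]
contact_force: [-0.3, -0.6, 0.1]
opening: 0.002
```

Emit:
{"method": "move_arm", "body": {"targets": [1, 0, -0.03, 0, 0, 0, 0, 1, 0, -0.06, 0, 0, 0, 0, 1, 0, -0.09, 0, 0, 0, 0, 1, 0, -0.12, 0, 0, 0, 0, 1, 0, -0.15, 0, 0, 0, 0, 1, 0, -0.18, 0, 0, 0, 0, 1, 0, -0.21, 0, 0, 0, 0, 1, 0, -0.24, 0, 0, 0, 0, 1, 0, -0.27, 0, 0, 0, 0, 1, 0, -0.27, 0, 0, 0, 0]}}

```text
time_s: 32.28
eef_pos: [0.4836, 0.012, 0.0758]
orientation: [-0.674, 0.739, 0.002, 0.0]
contact_force: [-0.4, 0.2, 1.2]
opening: -0.002
```

Run:
```python
from h import *
o=st()
p=shot("top","t18");s=shot("scene","s18")
cv2.imwrite('pics/c18.png',np.hstack([cv2.resize(s["color"][150:270,220:340],(400,400),interpolation=cv2.INTER_CUBIC),cv2.resize(p["color"][160:280,225:345],(400,400))]))
```

```text
t 32.28 pos [0.4836 0.012  0.0758] q [-6.738e-01  7.389e-01  1.600e-03  4.000e-04] F [-0.4  0.2  1.2] op -0.002 qpos [-0.222  0.474  1.721  0.003  0.949  1.439]
```

View pics/c18.png

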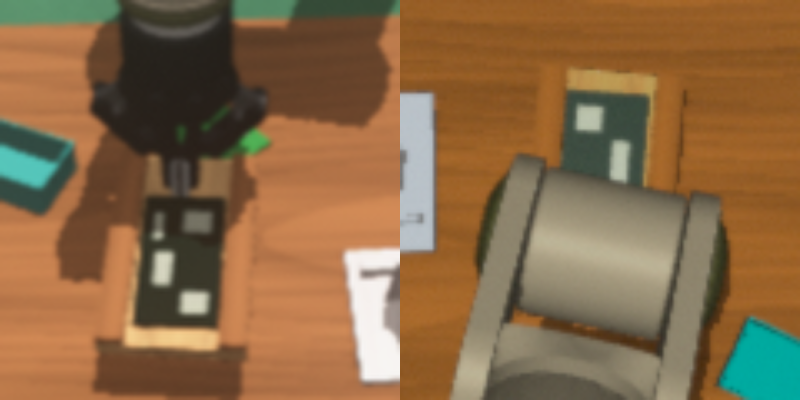

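Emit:
{"method": "move_arm", "body": {"targets": [1, 0, -0.03, 0, 0, 0, 0, 1, 0, -0.06, 0, 0, 0, 0, 1, 0, -0.09, 0, 0, 0, 0, 1, 0, -0.12, 0, 0, 0, 0, 1, 0, -0.15, 0, 0, 0, 0, 1, 0, -0.18, 0, 0, 0, 0, 1, 0, -0.21, 0, 0, 0, 0, 1, 0, -0.24, 0, 0, 0, 0, 1, 0, -0.27, 0, 0, 0, 0, 1, 0, -0.3, 0, 0, 0, 0, 1, 0, -0.32, 0, 0, 0, 0, 1, 0, -0.34, 0, 0, 0, 0, 1, 0, -0.355, 0, 0, 0, 0, 1, 0, -0.365, 0, 0, 0, 0, 1, 0, -0.365, 0, 0, 0, 0]}}

```text
time_s: 33.63
eef_pos: [0.5375, 0.0071, 0.0756]
orientation: [-0.674, 0.739, 0.002, 0.0]
contact_force: [0.8, 0.5, 0.6]
opening: 0.001
```

Run:
```python
from h import *
o=st()
p=shot("top","t19");s=shot("scene","s19")
cv2.imwrite('pics/c19.png',np.hstack([cv2.resize(s["color"][150:270,220:340],(400,400),interpolation=cv2.INTER_CUBIC),cv2.resize(p["color"][140:260,225:345],(400,400))]))
for pp in (p,s):
  for d in nets.tip_of(pp,"corner_a"): print(round(d["p"],2),np.round(c2w(pp,d["at"]),4))
```

```text
t 33.63 pos [0.5375 0.0071 0.0756] q [-6.738e-01  7.389e-01  1.900e-03  2.000e-04] F [0.8 0.5 0.6] op 0.001 qpos [-0.208  0.545  1.571  0.003  1.028  1.453]
0.83 [ 0.6662 -0.0252  0.0648]
0.82 [0.6716 0.0279 0.0604]
0.41 [ 0.3245 -0.0363 -0.0006]
0.86 [0.5499 0.0385 0.0582]
0.79 [ 0.5488 -0.0206  0.0598]
0.77 [0.6702 0.0334 0.0662]
0.62 [ 0.6643 -0.029   0.0571]
0.54 [0.3823 0.0862 0.0008]
0.52 [ 0.4203  0.0392 -0.0017]
```

View pics/c19.png

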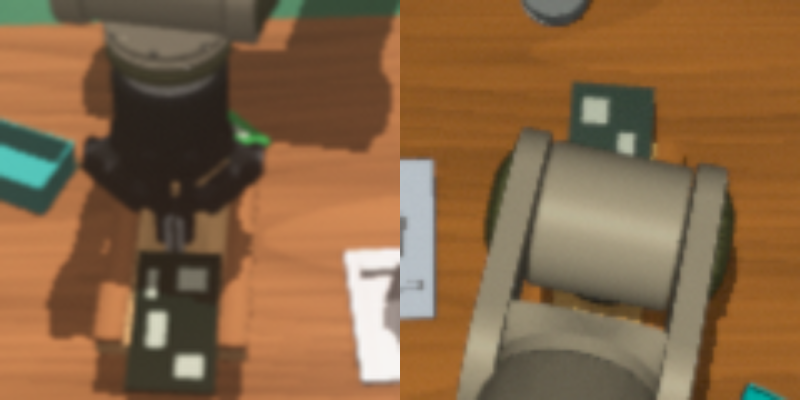

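Run:
```python
from h import *
from kin import *
np.set_printoptions(precision=3,suppress=True)
p=optics.get_image("top")
for u_,v_ in((276.6,165.5),(300.9,166.4)): print(ray(p,u_,v_,.064))
yaw=-5.2; u=np.array([np.cos(np.radians(yaw)),np.sin(np.radians(yaw)),0]);v=np.array([-u[1],u[0],0]);Z=np.array([0,0,1.])
a=np.radians(10); A=tool(np.cos(a)*v-np.sin(a)*Z,-Z)
o=sensors.get_obs(); R0=R.from_quat(o["orientation"]); q=np.array(o["qpos"])
p0=np.array(o["eef_pos"])
W=np.array([.62,-.16,.25])
def path(pa,Ra,pb,Rb,q,n):
    w=(Ra.inv()*Rb).as_rotvec(); qs=[q]
    for t in np.linspace(0,1,n+1)[1:]:
        s=ik(pa+(pb-pa)*t,Ra*R.from_rotvec(w*t),qs[-1],0)
        if not s: print('fail',t); return qs
        qs.append(s[0])
    d=np.abs(np.diff(qs,axis=0)).max(0); print('end',qs[-1],'maxstep',d,'turn',w/2/np.pi); return qs
q=path(p0,R0,p0+[0,0,.15],R0,q,4)[-1]
q=path(p0+[0,0,.15],R0,W,R0,q,6)[-1]
print('W shift from lifted',R0.inv().apply(W-p0-[0,0,.15])/.15)
q=path(W,R0,W,A,q,12)[-1]
G=np.array([.65,-.035,.062]); zt=A.apply([0,0,1])
q=path(W,A,G-.09*zt+[0,0,.03],A,q,8)[-1]
q=path(G-.09*zt+[0,0,.03],A,G,A,q,8)[-1]
# flip
q2=path(G+[0,0,.2],A,G+[0,0,.2],A*R.from_rotvec([0,0,-3.14]),path(G,A,G+[0,0,.2],A,q,5)[-1],26)[-1]
```

```text
[0.668 0.03  0.064]
[ 0.665 -0.029  0.064]
end [-0.208  0.375  1.366  0.003  1.404  1.454] maxstep [0.    0.051 0.061 0.    0.095 0.   ] turn [0. 0. 0.]
end [-0.438  0.543  1.009  0.002  1.593  1.225] maxstep [0.045 0.035 0.074 0.    0.039 0.045] turn [0. 0. 0.]
W shift from lifted [ 1.058 -0.652 -0.168]
end [-0.752  0.841  1.009  1.165  2.134  1.113] maxstep [0.042 0.033 0.014 0.108 0.05  0.037] turn [ 0.    -0.222 -0.   ]
end [-0.693  1.013  1.08   1.085  1.979  0.892] maxstep [0.007 0.024 0.015 0.015 0.02  0.033] turn [0. 0. 0.]
end [-0.583  1.039  1.198  1.116  1.833  0.8  ] maxstep [0.014 0.005 0.018 0.006 0.019 0.013] turn [0. 0. 0.]
end [-0.583  0.774  1.121  1.224  1.967  1.132] maxstep [0.    0.06  0.032 0.029 0.028 0.078] turn [0. 0. 0.]
end [-0.583  0.774  1.121  1.224  1.967 -2.008] maxstep [0.    0.    0.    0.    0.    0.121] turn [ 0.  -0.  -0.5]
```

Emit:
{"method": "move_arm", "body": {"targets": [1, 0, 0, -0.25, 0, 0, 0, 1, 0, 0, -0.5, 0, 0, 0, 1, 0, 0, -0.75, 0, 0, 0, 1, 0, 0, -1, 0, 0, 0, 1, 0, 0, -1, 0, 0, 0]}}

```text
time_s: 34.3
eef_pos: [0.5398, 0.0063, 0.2328]
orientation: [-0.674, 0.739, -0.003, 0.004]
contact_force: [-0.3, -0.6, -0.6]
opening: 0.001
```

Emit:
{"method": "move_arm", "body": {"targets": [0.6, 1, -0.65, -0.17, 0, 0, 0, 0.6, 1, -0.65, -0.17, 0, 0, 0, 0.6, 1, -0.65, -0.17, 0, 0, 0, 0.6, 1, -0.65, -0.17, 0, 0, 0, 0.6, 1, -0.65, -0.17, 0, 0, 0, 0.6, 1, -0.65, -0.17, 0, 0, 0]}}

```text
time_s: 34.8
eef_pos: [0.6218, -0.1552, 0.2495]
orientation: [-0.673, 0.74, 0.002, -0.0]
contact_force: [0.4, 0.2, 0.2]
opening: 0.399
```

Emit:
{"method": "move_arm", "body": {"targets": [0.6, 0, 0, 0, 0, -0.222, 0, 0.6, 0, 0, 0, 0, -0.222, 0, 0.6, 0, 0, 0, 0, -0.222, 0, 0.6, 0, 0, 0, 0, -0.222, 0, 0.6, 0, 0, 0, 0, -0.222, 0, 0.6, 0, 0, 0, 0, -0.222, 0, 0.6, 0, 0, 0, 0, -0.222, 0, 0.6, 0, 0, 0, 0, -0.222, 0, 0.6, 0, 0, 0, 0, -0.222, 0, 0.6, 0, 0, 0, 0, -0.222, 0, 0.6, 0, 0, 0, 0, -0.222, 0, 0.6, 0, 0, 0, 0, -0.222, 0, 0.6, 0, 0, 0, 0, -0.222, 0, 0.6, 0, 0, 0, 0, -0.222, 0]}}

```text
time_s: 35.97
eef_pos: [0.6211, -0.151, 0.2509]
orientation: [-0.516, 0.567, 0.433, 0.474]
contact_force: [-0.5, 0.6, 0.2]
opening: 0.404
```

Run:
```python
from h import *
o=st()
p=shot("top","t20");s=shot("scene","s20")
cv2.imwrite('pics/c20.png',cv2.resize(s["color"][130:340,100:380],(800,600),interpolation=cv2.INTER_CUBIC))
cv2.imwrite('pics/c20t.png',cv2.resize(p["color"][120:270,235:435],(800,600),interpolation=cv2.INTER_CUBIC))
```

```text
t 35.97 pos [ 0.6211 -0.151   0.2509] q [-0.5164  0.5668  0.4333  0.4736] F [-0.5  0.6  0.2] op 0.404 qpos [-0.742  0.833  1.023  1.165  2.121  1.112]
```

View pics/c20.png

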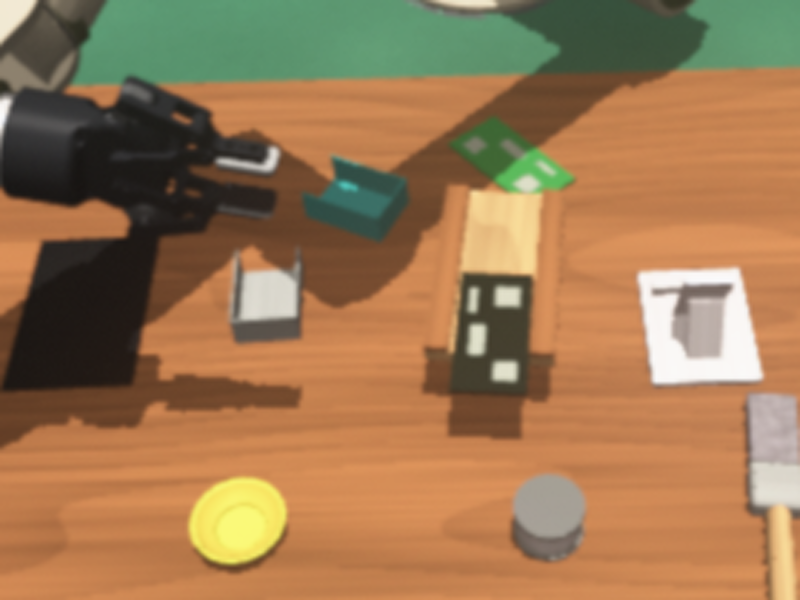

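View pics/c20t.png

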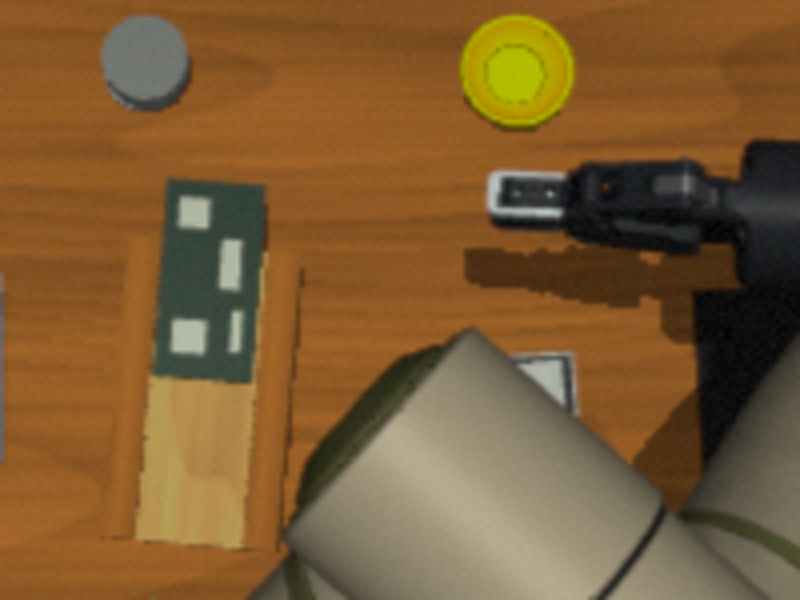

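Run:
```python
from h import *
from kin import *
np.set_printoptions(precision=4,suppress=True)
p=optics.get_image("top"); s=optics.get_image("scene")
w=np.array([ray(p,235+a/4,120+b/4,.064) for a,b in((168,180),(265,186),(252,382),(155,375))])
print(w[:,:2]); fc=(w[0]+w[1])/2; rc=(w[2]+w[3])/2; d=fc-rc; print('L',np.linalg.norm(d),'yaw',np.degrees(np.arctan2(d[1],d[0])),'ctr',w.mean(0))
w2=np.array([ray(s,100+a*.35,130+b*.35,.064) for a,b in((525,395),(452,388),(462,276),(530,276))]); print('scene',w2[:,:2],w2.mean(0))
yaw=-5.2; u=np.array([np.cos(np.radians(yaw)),np.sin(np.radians(yaw)),0]);v=np.array([-u[1],u[0],0])
c=(w.mean(0)); F=c+.060*u; E=F-.019*u-.030*v  # near-side edge point at grip
T=E+.001*v; T[2]=.0625
o=sensors.get_obs(); zt=R.from_quat(o["orientation"]).apply([0,0,1]); print('zt',zt,'edge',E,'T',T)
# grip point on pads ~5mm ahead of TCP: want axis passing board mid there
T2=np.array([T[0],T[1],.0]); 
Tz=.062+ (.006*np.sin(np.radians(10))); T[2]=Tz
print(T); go(T-.08*zt+[0,0,.0],R.from_quat(o["orientation"])); go(T)
```

```text
[[ 0.6688  0.0286]
 [ 0.6647 -0.0298]
 [ 0.5462 -0.0207]
 [ 0.5509  0.0371]]
L 0.11849012872943518 yaw -4.27690584995467 ctr [0.6076 0.0038 0.064 ]
scene [[ 0.6741  0.0307]
 [ 0.6659 -0.0251]
 [ 0.5532 -0.0177]
 [ 0.5551  0.0387]] [0.6121 0.0066 0.064 ]
zt [ 0.0896  0.9805 -0.1751] edge [ 0.6458 -0.0298  0.064 ] T [ 0.6458 -0.0288  0.0625]
[ 0.6458 -0.0288  0.063 ]
-> [ 0.639 -0.107  0.077] shift [ 1.093 -0.091  0.502] turn [0. 0. 0.] rows>= 5.0
-> [ 0.646 -0.029  0.063] shift [ 1.093 -0.091  1.035] turn [0. 0. 0.] rows>= 6.0
```

Emit:
{"method": "move_arm", "body": {"targets": [0.6, 0.25, -0.05, 0.12, 0, 0, 0, 0.6, 0.5, -0.1, 0.25, 0, 0, 0, 0.6, 0.7, -0.106, 0.4, 0, 0, 0, 0.6, 0.9, -0.106, 0.5, 0, 0, 0, 0.6, 0.95, -0.106, 0.51, 0, 0, 0, 0.6, 0.95, -0.106, 0.51, 0, 0, 0]}}

```text
time_s: 36.67
eef_pos: [0.6409, -0.1021, 0.0959]
orientation: [-0.515, 0.566, 0.436, 0.474]
contact_force: [-0.3, -0.2, 0.6]
opening: 0.399
```

Run:
```python
from h import *
o=st()
zt=R.from_quat(o["orientation"]).apply([0,0,1]); T=np.array([.648,-.0275,.063])
go(T-.07*zt,None);go(T)
p=shot("top","t21");s=shot("scene","s21")
cv2.imwrite('pics/c21.png',np.hstack([cv2.resize(s["color"][190:310,160:310],(400,320),interpolation=cv2.INTER_CUBIC),cv2.resize(p["color"][120:240,265:415],(400,320))]))
```

```text
t 36.67 pos [ 0.6409 -0.1021  0.0959] q [-0.5146  0.5663  0.4355  0.4741] F [-0.3 -0.2  0.6] op 0.399 qpos [-0.67   1.016  1.122  1.085  1.943  0.864]
-> [ 0.642 -0.096  0.075] shift [ 0.13  -0.003  0.063] turn [0. 0. 0.] rows>= 1.0
-> [ 0.648 -0.028  0.063] shift [ 0.13  -0.003  0.53 ] turn [0. 0. 0.] rows>= 2.0
```

View pics/c21.png

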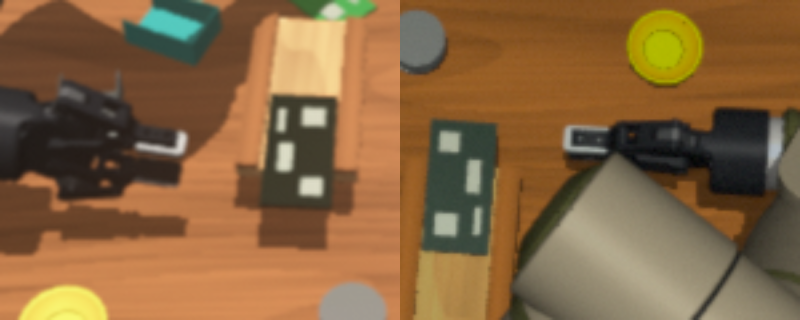

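Run:
```python
from h import *
o=sensors.get_obs(); A=R.from_quat(o["orientation"]); P=np.array(o["eef_pos"])
p=optics.get_image("top"); s=optics.get_image("scene")
for pp,n,b in((p,"top",(120,240,265,415)),(s,"scene",(190,310,160,310))):
    im=cv2.resize(pp["color"][b[0]:b[1],b[2]:b[3]],(750,600),interpolation=cv2.INTER_CUBIC)
    for d,c in((0,(0,0,255)),(.012,(255,0,255))):
        for sx in (0,-.017,.017):
          q=proj(pp,P+A.apply([sx,0,d])); cv2.circle(im,(int((q[0]-b[2])*5),int((q[1]-b[0])*5)),3,c,-1)
    T=np.array([.648,-.0275,.064]); q=proj(pp,T); cv2.circle(im,(int((q[0]-b[2])*5),int((q[1]-b[0])*5)),4,(0,255,0),-1)
    cv2.imwrite('pics/c22%s.png'%n,im)
```

```text
(no output)
```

View pics/c22top.png

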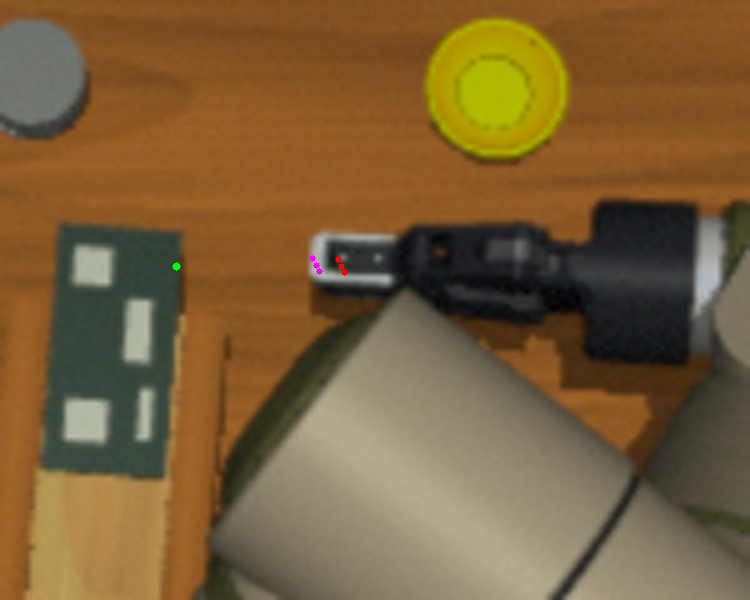

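View pics/c22scene.png

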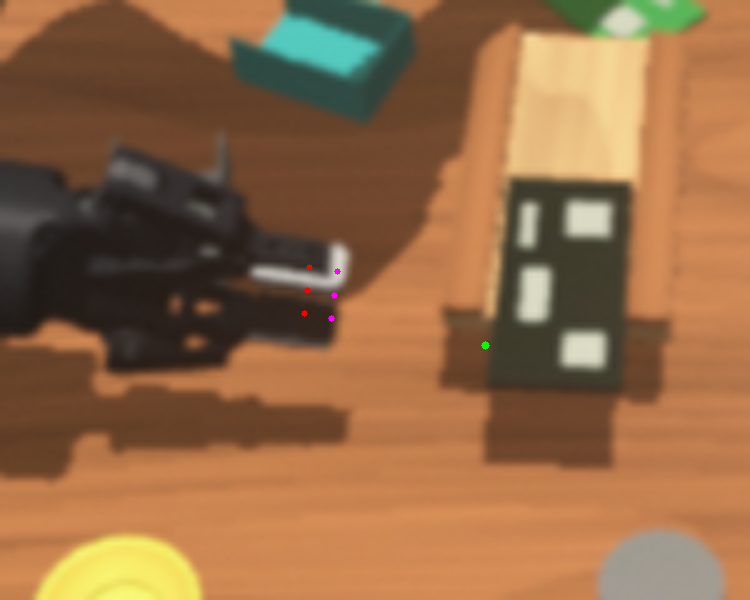

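Emit:
{"method": "move_arm", "body": {"targets": [0.6, 0.07, 0.02, 0, 0, 0, 0, 0.6, 0.13, 0.024, 0, 0, 0, 0, 0.6, 0.13, 0.024, 0.1, 0, 0, 0, 0.6, 0.13, 0.024, 0.2, 0, 0, 0, 0.6, 0.13, 0.024, 0.3, 0, 0, 0, 0.6, 0.13, 0.024, 0.4, 0, 0, 0, 0.6, 0.13, 0.024, 0.48, 0, 0, 0, 0.6, 0.13, 0.024, 0.53, 0, 0, 0, 0.6, 0.13, 0.024, 0.53, 0, 0, 0, 0.6, 0.13, 0.024, 0.53, 0, 0, 0]}}

```text
time_s: 37.7
eef_pos: [0.6443, -0.0272, 0.0641]
orientation: [-0.515, 0.566, 0.434, 0.475]
contact_force: [-0.1, 0.3, -0.5]
opening: 0.401
```

Run:
```python
from h import *
o=st()
p=shot("top","t23");s=shot("scene","s23")
cv2.imwrite('pics/c23.png',np.hstack([cv2.resize(s["color"][210:280,220:310],(400,311),interpolation=cv2.INTER_CUBIC),cv2.resize(p["color"][150:220,265:355],(400,311),interpolation=cv2.INTER_CUBIC)]))
```

```text
t 37.7 pos [ 0.6443 -0.0272  0.0641] q [-0.5155  0.5661  0.4344  0.4745] F [-0.1  0.3 -0.5] op 0.401 qpos [-0.578  1.028  1.227  1.116  1.822  0.788]
```

View pics/c23.png

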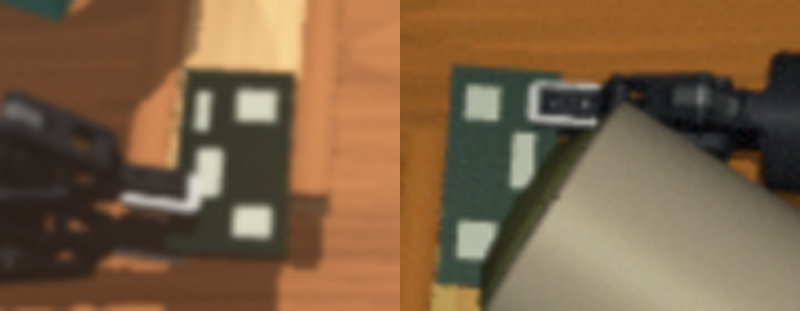

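Emit:
{"method": "move_arm", "body": {"targets": [0.75, 0, 0, 0, 0, 0, 0, 0.85, 0, 0, 0, 0, 0, 0, 0.9, 0, 0, 0, 0, 0, 0, 1, 0, 0, 0, 0, 0, 0, 1, 0, 0, 0, 0, 0, 0, 1, 0, 0, 0, 0, 0, 0, 1, 0, 0, 0, 0, 0, 0, 1, 0, 0, 0, 0, 0, 0, 1, 0, 0, 0, 0, 0, 0], "newtons": 70}}

```text
time_s: 38.55
eef_pos: [0.6445, -0.028, 0.0658]
orientation: [-0.515, 0.565, 0.434, 0.476]
contact_force: [0.4, -1.8, 9.6]
opening: 0.027
```

Run:
```python
from h import *
o=st()
p=shot("top","t24");s=shot("scene","s24")
cv2.imwrite('pics/c24.png',np.hstack([cv2.resize(s["color"][210:280,220:310],(400,311),interpolation=cv2.INTER_CUBIC),cv2.resize(p["color"][150:220,265:355],(400,311),interpolation=cv2.INTER_CUBIC)]))
```

```text
t 38.55 pos [ 0.6445 -0.028   0.0658] q [-0.515   0.5651  0.4343  0.4762] F [ 0.4 -1.8  9.6] op 0.027 qpos [-0.58   1.027  1.226  1.119  1.825  0.788]
```

View pics/c24.png

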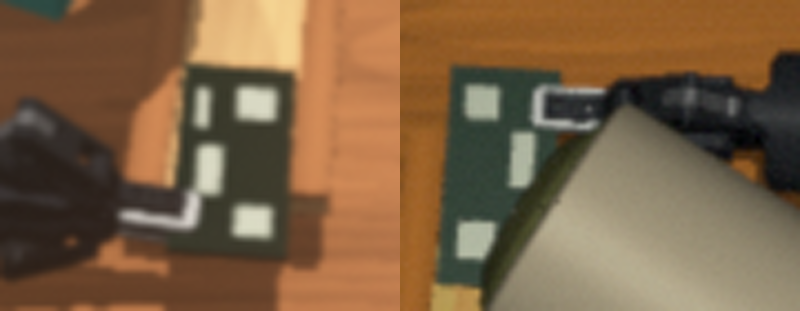

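Emit:
{"method": "move_arm", "body": {"targets": [1, -0.05, 0, -0.01, 0, 0, 0, 1, -0.12, 0, -0.02, 0, 0, 0, 1, -0.2, 0, -0.035, 0, 0, 0, 1, -0.3, 0, -0.053, 0, 0, 0, 1, -0.42, 0, -0.074, 0, 0, 0, 1, -0.55, 0, -0.097, 0, 0, 0, 1, -0.68, 0, -0.12, 0, 0, 0, 1, -0.8, 0, -0.14, 0, 0, 0, 1, -0.8, 0, -0.14, 0, 0, 0, 1, -0.8, 0, -0.14, 0, 0, 0]}}

```text
time_s: 39.48
eef_pos: [0.6445, -0.0276, 0.187]
orientation: [-0.516, 0.566, 0.433, 0.475]
contact_force: [0.2, -0.2, -1.9]
opening: 0.025
```

Run:
```python
from h import *
o=st()
p=shot("top","t25");s=shot("scene","s25")
cv2.imwrite('pics/c25.png',np.hstack([cv2.resize(s["color"][150:290,160:320],(400,350),interpolation=cv2.INTER_CUBIC),cv2.resize(p["color"][120:260,245:405],(400,350),interpolation=cv2.INTER_CUBIC)]))
```

```text
t 39.48 pos [ 0.6445 -0.0276  0.187 ] q [-0.5161  0.5662  0.4333  0.4747] F [ 0.2 -0.2 -1.9] op 0.025 qpos [-0.579  0.852  1.203  1.171  1.904  0.976]
```

View pics/c25.png

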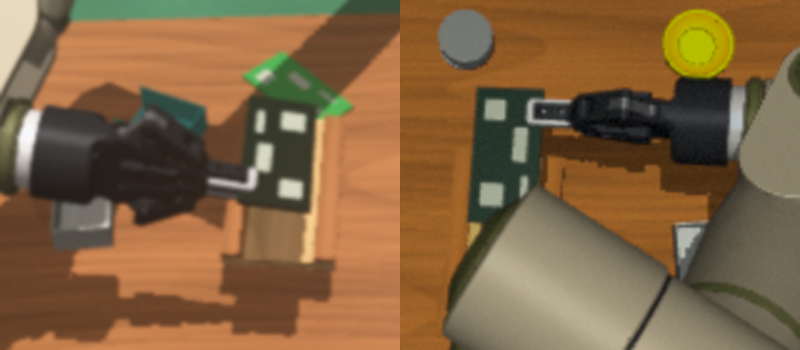

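Run:
```python
from h import *
from kin import *
np.set_printoptions(precision=3,suppress=True)
o=sensors.get_obs(); A0=R.from_quat(o["orientation"]); q=np.array(o["qpos"]); p0=np.array(o["eef_pos"])
def path(pa,Ra,pb,Rb,q,n,nm):
    pa=np.array(pa);pb=np.array(pb)
    w=(Ra.inv()*Rb).as_rotvec(); qs=[q]
    for t in np.linspace(0,1,n+1)[1:]:
        s=ik(pa+(pb-pa)*t,Ra*R.from_rotvec(w*t),qs[-1],0)
        if not s: print('fail',t); return qs
        qs.append(s[0])
    d=np.abs(np.diff(qs,axis=0)).max(0); print(nm,'end',qs[-1],'maxstep',d,'shift',Ra.inv().apply(pb-pa)/.15,'turn',w/2/np.pi); return qs
B=np.array([.60,-.18,.28])
q=path(p0,A0,B,A0,q,6,'B')[-1]
A1=A0*R.from_rotvec([0,0,-np.pi+1e-4])
q=path(B,A0,B,A1,q,26,'C')[-1]
psi=np.radians(91.5);a=np.radians(30);Z=np.array([0,0,1.]);h=np.array([np.cos(psi),np.sin(psi),0])
AP=tool(np.cos(a)*h-np.sin(a)*Z,Z)
D=np.array([.486,-.376,.20]); E=np.array([.486,-.376,.034])
q=path(B,A1,D,AP,q,10,'D')[-1]
q=path(D,AP,E,AP,q,6,'E')[-1]
print('Z in AP',AP.inv().apply(Z),'-h in AP',AP.inv().apply(-h), 'board ctr off',AP.apply([0,.039,.029]))
```

```text
B end [-0.792  0.803  1.     1.176  2.188  1.152] maxstep [0.037 0.015 0.047 0.013 0.049 0.039] shift [-0.442  0.203 -1.133] turn [0. 0. 0.]
C end [-0.792  0.803  1.     1.176  2.188 -1.99 ] maxstep [0.    0.    0.    0.    0.    0.121] shift [0. 0. 0.] turn [ 0.   0.  -0.5]
D end [-1.028  0.897  0.79   0.632  2.331 -2.397] maxstep [0.027 0.012 0.026 0.055 0.023 0.046] shift [-0.764 -0.635 -1.258] turn [ 0.018 -0.056 -0.007]
E end [-1.028  1.074  0.892  0.518  2.097 -2.586] maxstep [0.    0.034 0.028 0.028 0.043 0.041] shift [-0.958  0.     0.553] turn [0. 0. 0.]
Z in AP [ 0.866 -0.    -0.5  ] -h in AP [-0.5   -0.    -0.866] board ctr off [ 0.038  0.026 -0.014]
```

Emit:
{"method": "move_arm", "body": {"targets": [1, -0.2, 0.05, -0.2, 0, 0, 0, 1, -0.35, 0.1, -0.4, 0, 0, 0, 1, -0.44, 0.15, -0.6, 0, 0, 0, 1, -0.44, 0.2, -0.8, 0, 0, 0, 1, -0.44, 0.2, -1, 0, 0, 0, 1, -0.44, 0.2, -1, 0, 0, 0]}}

```text
time_s: 40.08
eef_pos: [0.6019, -0.1657, 0.2764]
orientation: [-0.514, 0.568, 0.433, 0.476]
contact_force: [0.9, -0.0, -0.9]
opening: 0.022
```

Emit:
{"method": "move_arm", "body": {"targets": [1, 0, 0, 0, 0, 0, -0.018, 1, 0, 0, 0, 0, 0, -0.036, 1, 0, 0, 0, 0, 0, -0.054, 1, 0, 0, 0, 0, 0, -0.072, 1, 0, 0, 0, 0, 0, -0.09, 1, 0, 0, 0, 0, 0, -0.108, 1, 0, 0, 0, 0, 0, -0.126, 1, 0, 0, 0, 0, 0, -0.144, 1, 0, 0, 0, 0, 0, -0.162, 1, 0, 0, 0, 0, 0, -0.18, 1, 0, 0, 0, 0, 0, -0.198, 1, 0, 0, 0, 0, 0, -0.216, 1, 0, 0, 0, 0, 0, -0.234, 1, 0, 0, 0, 0, 0, -0.25, 1, 0, 0, 0, 0, 0, -0.25]}}

```text
time_s: 41.33
eef_pos: [0.6025, -0.1604, 0.2756]
orientation: [0.764, -0.035, 0.029, -0.643]
contact_force: [-1.0, 0.3, -1.2]
opening: 0.026
```

Emit:
{"method": "move_arm", "body": {"targets": [1, 0, 0, 0, 0, 0, -0.018, 1, 0, 0, 0, 0, 0, -0.036, 1, 0, 0, 0, 0, 0, -0.054, 1, 0, 0, 0, 0, 0, -0.072, 1, 0, 0, 0, 0, 0, -0.09, 1, 0, 0, 0, 0, 0, -0.108, 1, 0, 0, 0, 0, 0, -0.126, 1, 0, 0, 0, 0, 0, -0.144, 1, 0, 0, 0, 0, 0, -0.162, 1, 0, 0, 0, 0, 0, -0.18, 1, 0, 0, 0, 0, 0, -0.198, 1, 0, 0, 0, 0, 0, -0.216, 1, 0, 0, 0, 0, 0, -0.234, 1, 0, 0, 0, 0, 0, -0.25, 1, 0, 0, 0, 0, 0, -0.25]}}

```text
time_s: 42.58
eef_pos: [0.6025, -0.1605, 0.2759]
orientation: [0.566, 0.515, 0.475, -0.435]
contact_force: [-0.3, -0.3, -0.7]
opening: 0.019
```

Run:
```python
from h import *
from kin import *
o=st()
p=shot("top","t26");s=shot("scene","s26")
cv2.imwrite('pics/c26.png',np.hstack([cv2.resize(s["color"][90:290,60:300],(400,333),interpolation=cv2.INTER_CUBIC),cv2.resize(p["color"][100:300,260:500],(400,333),interpolation=cv2.INTER_CUBIC)]))
psi=np.radians(91.5);a=np.radians(30);Z=np.array([0,0,1.]);h=np.array([np.cos(psi),np.sin(psi),0])
AP=tool(np.cos(a)*h-np.sin(a)*Z,Z)
go([.486,-.376,.20],AP)
```

```text
t 42.58 pos [ 0.6025 -0.1605  0.2759] q [ 0.5662  0.5148  0.4746 -0.4349] F [-0.3 -0.3 -0.7] op 0.019 qpos [-0.77   0.792  1.039  1.17   2.158 -2.01 ]
-> [ 0.486 -0.376  0.2  ] shift [-0.763 -0.635 -1.392] turn [ 0.0174 -0.0559 -0.0078] rows>= 7.0
```

View pics/c26.png

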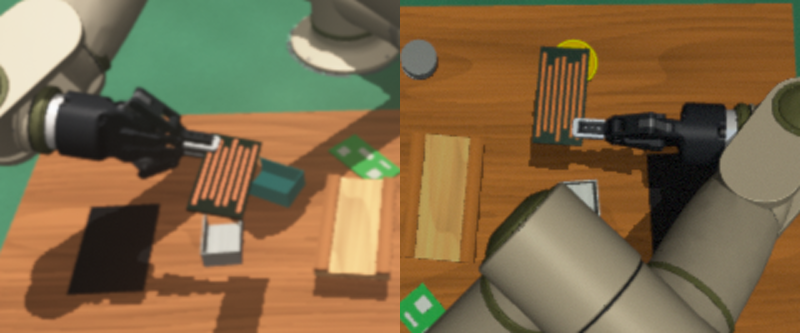

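Emit:
{"method": "move_arm", "body": {"targets": [1, -0.1, -0.1, -0.2, 0, 0, 0, 1, -0.2, -0.18, -0.38, 0, 0, 0, 1, -0.3, -0.25, -0.55, 0, 0, 0, 1, -0.38, -0.32, -0.7, 0, 0, 0, 1, -0.38, -0.32, -0.7, 0, 0, 0]}}

```text
time_s: 43.1
eef_pos: [0.5422, -0.2731, 0.2366]
orientation: [0.569, 0.512, 0.475, -0.435]
contact_force: [0.1, -1.6, -1.5]
opening: 0.019
```

Emit:
{"method": "move_arm", "body": {"targets": [1, -0.1, -0.1, -0.2, 0.004, -0.012, -0.002, 1, -0.2, -0.18, -0.38, 0.009, -0.028, -0.004, 1, -0.3, -0.25, -0.55, 0.013, -0.042, -0.006, 1, -0.38, -0.315, -0.69, 0.0174, -0.056, -0.0078, 1, -0.38, -0.315, -0.69, 0.0174, -0.056, -0.0078, 1, -0.38, -0.315, -0.69, 0.0174, -0.056, -0.0078, 1, -0.38, -0.315, -0.69, 0.0174, -0.056, -0.0078]}}

```text
time_s: 43.68
eef_pos: [0.4872, -0.3749, 0.2005]
orientation: [0.604, 0.621, 0.35, -0.357]
contact_force: [0.1, -0.2, -1.4]
opening: 0.021
```

Run:
```python
from h import *
from kin import *
o=st()
p=shot("top","t27");s=shot("scene","s27")
cv2.imwrite('pics/c27.png',np.hstack([cv2.resize(s["color"][120:290,60:240],(400,378),interpolation=cv2.INTER_CUBIC),cv2.resize(p["color"][150:320,340:520],(400,378),interpolation=cv2.INTER_CUBIC)]))
psi=np.radians(91.5);a=np.radians(30);Z=np.array([0,0,1.]);h=np.array([np.cos(psi),np.sin(psi),0])
AP=tool(np.cos(a)*h-np.sin(a)*Z,Z)
go([.486,-.376,.034],AP)
# expected corners in tool frame
A=R.from_quat(o["orientation"]); P=np.array(o["eef_pos"])
for c in ((-.021,-.001),(.099,-.001),(.099,.059),(-.021,.059)):
    X=P+A.apply([0,c[0],c[1]]); print(X.round(3),'top',proj(p,X).round(1),'scene',proj(s,X).round(1))
for pp in (p,s):
  for d in nets.tip_of(pp,"corner_a"): print(round(d["p"],2),np.round(c2w(pp,d["at"]),4),proj(pp,c2w(pp,d["at"])).round(1))
```

```text
t 43.68 pos [ 0.4872 -0.3749  0.2005] q [ 0.6035  0.6209  0.3503 -0.357 ] F [ 0.1 -0.2 -1.4] op 0.021 qpos [-1.026  0.897  0.791  0.636  2.33  -2.397]
-> [ 0.486 -0.376  0.034] shift [-0.965 -0.013  0.548] turn [ 0.0002 -0.      0.0007] rows>= 4.0
[ 0.466 -0.376  0.201] top [468.1 245.9] scene [101.2 162.3]
[ 0.586 -0.373  0.201] top [464.2 189.7] scene [ 88.1 200.2]
[ 0.585 -0.321  0.171] top [436.  192.4] scene [117.4 208.9]
[ 0.465 -0.324  0.171] top [439.6 247.1] scene [127.9 171.2]
0.92 [ 0.591  -0.3166  0.1698] [433.6 189.7]
0.89 [0.4185 0.0372 0.0009] [274.5 269.4]
0.85 [ 0.3268 -0.0319 -0.0024] [302.8 306.6]
0.68 [ 0.3826  0.0882 -0.0031] [254.  284.2]
0.66 [ 0.5895 -0.3714  0.2034] [463.6 188.1]
0.31 [ 0.7438  0.2185 -0.0017] [202.5 141.3]
0.93 [ 0.4657 -0.3748  0.1981] [102.4 163.1]
0.92 [ 0.3323 -0.0376  0.0021] [255.7 181.4]
0.86 [ 0.5896 -0.3715  0.1983] [ 89.  202.4]
0.86 [0.38   0.0858 0.0032] [300.4 191.9]
0.76 [ 0.4161  0.0352 -0.0013] [282.4 203.1]
0.72 [0.291  0.0124 0.0015] [273.2 171.2]
0.7 [ 0.584  -0.3222  0.1702] [117.2 209. ]
0.61 [ 0.4649 -0.3216  0.1722] [128.9 170.7]
```

View pics/c27.png

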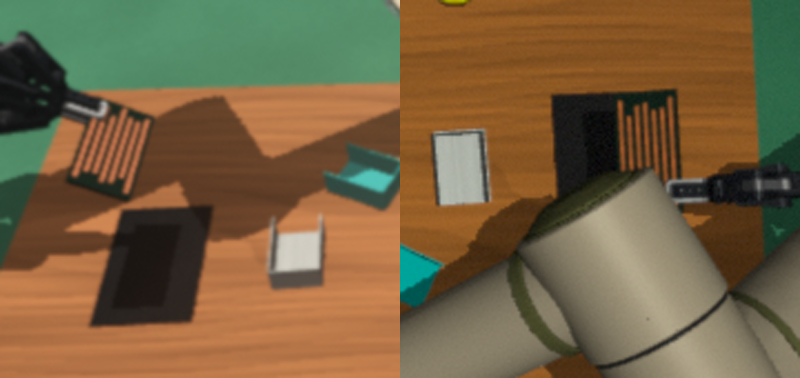

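Emit:
{"method": "move_arm", "body": {"targets": [1, -0.15, 0, 0.09, 0, 0, 0, 1, -0.35, -0.01, 0.2, 0, 0, 0, 1, -0.55, -0.013, 0.31, 0, 0, 0, 1, -0.7, -0.013, 0.4, 0, 0, 0, 1, -0.82, -0.013, 0.47, 0, 0, 0, 1, -0.88, -0.013, 0.5, 0, 0, 0, 1, -0.92, -0.013, 0.52, 0, 0, 0, 1, -0.94, -0.013, 0.535, 0, 0, 0, 1, -0.955, -0.013, 0.543, 0, 0, 0, 1, -0.955, -0.013, 0.543, 0, 0, 0]}}

```text
time_s: 44.72
eef_pos: [0.4859, -0.3776, 0.0365]
orientation: [0.603, 0.622, 0.35, -0.355]
contact_force: [0.9, -0.2, -0.4]
opening: 0.022
```

Run:
```python
from h import *
o=st()
p=shot("top","t28");s=shot("scene","s28")
cv2.imwrite('pics/c28.png',np.hstack([cv2.resize(s["color"][190:290,70:190],(400,333),interpolation=cv2.INTER_CUBIC),cv2.resize(p["color"][170:290,380:524],(400,333),interpolation=cv2.INTER_CUBIC)]))
for pp in (p,s):
  for d in nets.tip_of(pp,"corner_a"):
    w=c2w(pp,d["at"])
    if w[1]<-.2: print(round(d["p"],2),np.round(w,4))
```

```text
t 44.72 pos [ 0.4859 -0.3776  0.0365] q [ 0.6034  0.6222  0.3499 -0.3554] F [ 0.9 -0.2 -0.4] op 0.022 qpos [-1.029  1.071  0.889  0.519  2.099 -2.59 ]
0.88 [ 0.5911 -0.3246  0.0062]
0.88 [ 0.4657 -0.3775  0.032 ]
0.87 [ 0.4637 -0.3236  0.0094]
0.74 [ 0.5847 -0.3251  0.0022]
0.6 [ 0.5878 -0.3734  0.0347]
```

View pics/c28.png

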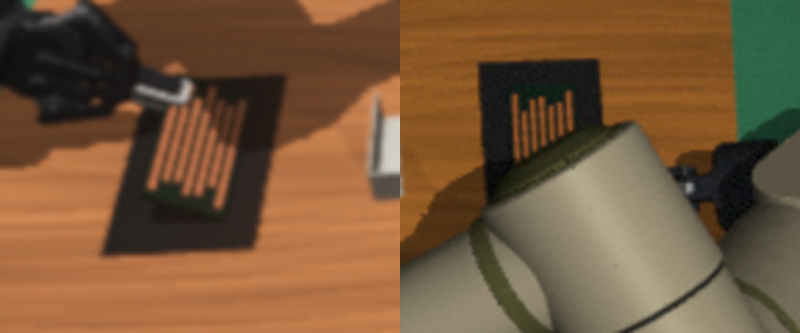

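Emit:
{"method": "move_arm", "body": {"targets": [1, -0.006, 0, 0.003, 0, 0, 0, 1, -0.012, 0, 0.007, 0, 0, 0, 1, -0.017, 0, 0.01, 0, 0, 0, 1, -0.017, 0, 0.01, 0, 0, 0, 1, -0.017, 0, 0.01, 0, 0, 0]}}

```text
time_s: 45.33
eef_pos: [0.4858, -0.3779, 0.0345]
orientation: [0.603, 0.622, 0.351, -0.355]
contact_force: [0.0, -3.8, 9.2]
opening: 0.024
```

Emit:
{"method": "move_arm", "body": {"targets": [0.95, 0, 0, 0, 0, 0, 0, 0.9, 0, 0, 0, 0, 0, 0, 0.88, 0, 0, 0, 0, 0, 0, 0.88, 0, 0, 0, 0, 0, 0, 0.88, 0, 0, 0, 0, 0, 0]}}

```text
time_s: 45.75
eef_pos: [0.4857, -0.3773, 0.0326]
orientation: [0.603, 0.622, 0.35, -0.356]
contact_force: [-0.3, -0.9, 0.4]
opening: 0.121
```

Run:
```python
from h import *
o=st()
p=shot("top","t29");s=shot("scene","s29")
cv2.imwrite('pics/c29.png',np.hstack([cv2.resize(s["color"][190:290,70:190],(400,333),interpolation=cv2.INTER_CUBIC),cv2.resize(p["color"][170:290,380:524],(400,333),interpolation=cv2.INTER_CUBIC)]))
```

```text
t 45.75 pos [ 0.4857 -0.3773  0.0326] q [ 0.6034  0.6218  0.35   -0.3561] F [-0.3 -0.9  0.4] op 0.121 qpos [-1.029  1.076  0.89   0.517  2.095 -2.592]
```

View pics/c29.png

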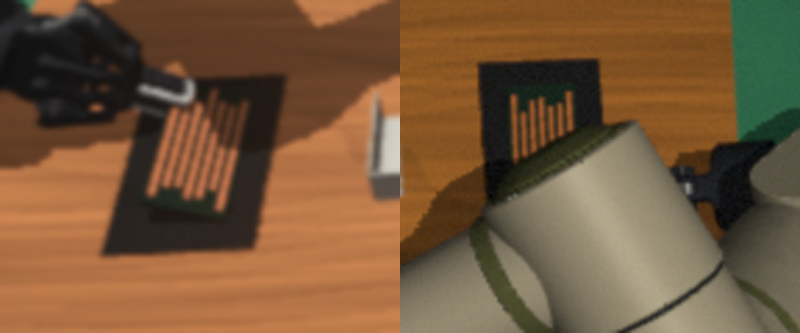

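Released, resting on the lower finger. Withdraw horizontally, slowly.

Emit:
{"method": "move_arm", "body": {"targets": [0.88, -0.01, 0, -0.017, 0, 0, 0, 0.88, -0.02, 0, -0.035, 0, 0, 0, 0.88, -0.03, 0, -0.052, 0, 0, 0, 0.88, -0.04, 0, -0.069, 0, 0, 0, 0.88, -0.05, 0, -0.087, 0, 0, 0, 0.88, -0.06, 0, -0.104, 0, 0, 0, 0.88, -0.07, 0, -0.121, 0, 0, 0, 0.88, -0.08, 0, -0.139, 0, 0, 0, 0.88, -0.09, 0, -0.156, 0, 0, 0, 0.88, -0.1, 0, -0.173, 0, 0, 0, 0.88, -0.11, 0, -0.19, 0, 0, 0, 0.88, -0.12, 0, -0.21, 0, 0, 0, 0.88, -0.14, 0, -0.24, 0, 0, 0, 0.88, -0.14, 0, -0.3, 0, 0, 0, 0.88, -0.14, 0, -0.4, 0, 0, 0, 0.88, -0.14, 0, -0.5, 0, 0, 0, 0.88, -0.14, 0, -0.5, 0, 0, 0]}}

```text
time_s: 47.27
eef_pos: [0.4874, -0.4551, 0.0533]
orientation: [0.604, 0.622, 0.35, -0.354]
contact_force: [-0.5, -0.6, 0.4]
opening: 0.119
```

Run:
```python
from h import *
o=st()
p=shot("top","t30");s=shot("scene","s30")
cv2.imwrite('pics/c30.png',np.hstack([cv2.resize(s["color"][190:290,70:190],(400,333),interpolation=cv2.INTER_CUBIC),cv2.resize(p["color"][170:290,380:524],(400,333),interpolation=cv2.INTER_CUBIC)]))
for pp in (p,s):
  for d in nets.tip_of(pp,"corner_a"):
    w=c2w(pp,d["at"])
    if w[1]<-.2: print(round(d["p"],2),np.round(w,4))
```

```text
t 47.27 pos [ 0.4874 -0.4551  0.0533] q [ 0.6041  0.6223  0.3498 -0.3542] F [-0.5 -0.6  0.4] op 0.119 qpos [-1.077  1.164  0.593  0.552  2.294 -2.51 ]
0.92 [ 0.5915 -0.325   0.0048]
0.7 [ 0.5888 -0.3859  0.0033]
0.68 [ 0.4659 -0.3255  0.0014]
0.89 [ 0.4651 -0.3819  0.0029]
0.74 [ 0.465  -0.3227  0.005 ]
0.67 [ 0.5841 -0.3238  0.0012]
0.58 [ 0.5851 -0.3838  0.0034]
```

View pics/c30.png

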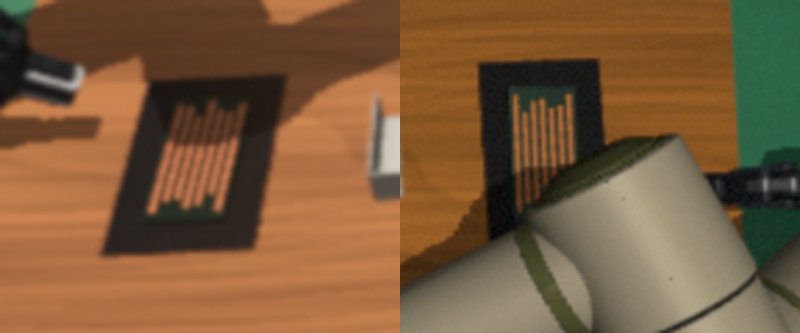

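Emit:
{"method": "move_arm", "body": {"targets": [0.88, 0.15, 0, -0.09, 0, 0, 0, 0.88, 0.35, 0, -0.2, 0, 0, 0, 0.88, 0.55, 0, -0.32, 0, 0, 0, 0.88, 0.69, 0, -0.4, 0, 0, 0, 0.88, 0.69, 0, -0.4, 0, 0, 0]}}

```text
time_s: 47.88
eef_pos: [0.4875, -0.4527, 0.1773]
orientation: [0.604, 0.624, 0.349, -0.352]
contact_force: [-0.6, -0.3, 0.6]
opening: 0.12
```

Run:
```python
from h import *
o=st()
p=shot("top","t31");s=shot("scene","s31")
cv2.imwrite('pics/c31.png',np.vstack([np.hstack([p["color"][100:300,60:500],]),]).repeat(1,0)) 
cv2.imwrite('pics/c31.png',cv2.resize(p["color"][100:330,60:520],(800,400),interpolation=cv2.INTER_CUBIC))
cv2.imwrite('pics/c31j.png',np.hstack([cv2.resize(s["color"][160:260,390:490],(400,400),interpolation=cv2.INTER_CUBIC),cv2.resize(p["color"][170:270,80:180],(400,400),interpolation=cv2.INTER_CUBIC)]))
for pp in (p,s):
  for q in ("spacer0","reel","flux","brush","tin"):
    for d in nets.tip_of(pp,q): print(q,round(d["p"],2),np.round(c2w(pp,d["at"]),3),proj(pp,c2w(pp,d["at"])).round(0))
```

```text
t 47.88 pos [ 0.4875 -0.4527  0.1773] q [ 0.6035  0.6244  0.3489 -0.3523] F [-0.6 -0.3  0.6] op 0.12 qpos [-1.075  1.045  0.512  0.668  2.454 -2.351]
spacer0 0.44 [0.553 0.385 0.023] [133. 216.]
reel 0.83 [0.752 0.045 0.003] [271. 137.]
flux 0.57 [ 0.748 -0.184  0.002] [361. 138.]
flux 0.23 [ 0.463 -0.326  0.005] [421. 250.]
tin 0.82 [ 0.528 -0.19  -0.003] [365. 225.]
tin 0.63 [ 0.414 -0.122  0.002] [339. 271.]
tin 0.39 [0.543 0.379 0.001] [138. 220.]
spacer0 0.53 [0.546 0.378 0.146] [437. 196.]
reel 0.65 [ 0.751  0.044 -0.003] [291. 315.]
reel 0.6 [ 0.531 -0.355 -0.001] [129. 240.]
flux 0.65 [ 0.748 -0.188  0.003] [184. 315.]
brush 0.59 [ 0.739  0.224 -0.002] [373. 308.]
tin 0.93 [ 0.406 -0.123 -0.004] [224. 203.]
tin 0.74 [ 0.526 -0.189  0.002] [195. 236.]
tin 0.38 [ 0.464 -0.322  0.009] [146. 217.]
```

View pics/c31.png

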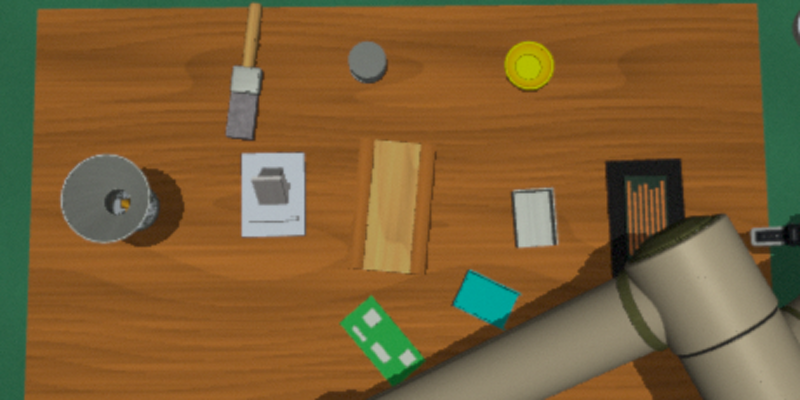

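View pics/c31j.png

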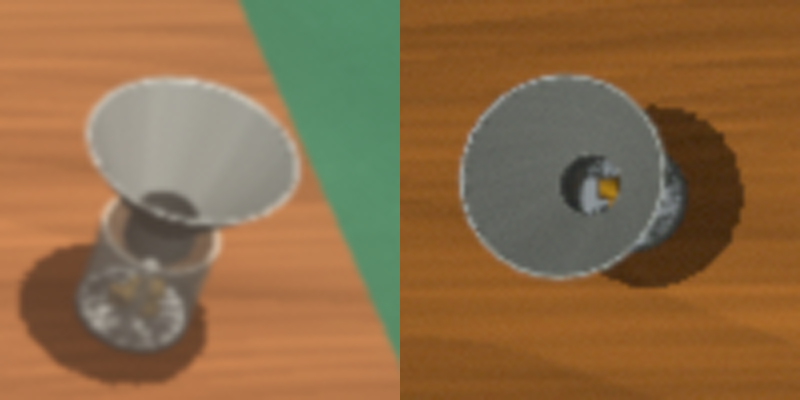

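View pics/s31.png

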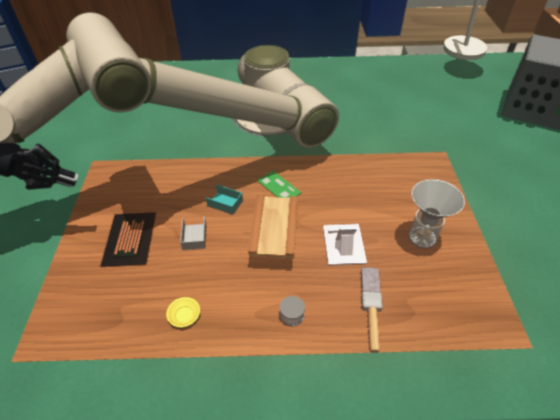

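Run:
```python
from h import *
print(workorder.hand_in()); st()
```

```text
the job is handed in; nothing more can be done
None
the job is handed in; nothing more can be done
```

The job is done and handed in, finishing at about 48 s of the 210 s.

- **Spacers:** I poured the three spacers from the tin into the funnel. The tin is back upright on the bench at its old spot. I then picked up the two spacers lying on the mat and dropped them into the jar one at a time.
- **Board:** I slid the board out until about 38–40 mm stuck out past the far edge and gripped it there from the side. I turned it over by rolling the wrist half a turn, so I did not use the leaning stand. It was set down flat in the middle of the mat.

**Last checks:**
- Both views show the tin empty.
- The board lies flat, copper side up. Its corners were measured at x 0.465–0.59 and y −0.386 to −0.323, all inside the mat, and they rest at mat height.
- The reel and dish are where they started to within a few mm in both views, and the brush in the scene view. The top-view network did not report the brush, but the picture shows it lying in its old place.
- The robot was touching nothing at the end.

**Less certain:**
- I could not count the five spacers one by one through the funnel and jar glass. The pictures show several brass shapes on the jar floor and none anywhere else.
- The two cameras disagreed by about 4 mm on positions throughout.

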